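# Set a drawer front against its spacer in the gluing jig and hold it

### The arm

A 6-joint arm with a two-finger parallel gripper is mounted at the origin on the work surface; the furniture and walls round the work are solid. World frame = base frame: x ahead of the robot, y to its left, z up, the work surface at z = 0. Lengths are in m, angles in degrees, forces in N, time in s.
With the tool pointing down it reaches from about 0.3 to 0.75 m from the base axis. Payload 8.5 kg.
Tool frame: the origin (TCP) lies midway between the tips of the shut fingers; the grasp point (between the pads) lies 19 mm behind it (env.grip_depth is the distance from the TCP to the grasp point, in m); y points along the fingers, x is the direction in which the jaws open and shut, and the axes are right-handed (so a half turn about y gives the same grasp; the last joint's range is limited). The gripper opens to 85 mm and grips with 20 to 120 N. Pads are 22 mm wide; open, the fingers measure 114 mm over their backs; the gripper's body (76 mm by 85 mm) begins 54 mm behind the grasp point. The pads swing forward as they close: fully open they stand 13 mm farther back than shut.
Start: joints at [59.341, 21.807, 74.336, -0, 83.858, -12.336], TCP at [0.173, 0.522, 0.203] pointing down, gripper open.
Joint ranges: [-178.18, 178.18], [-50.72, 133.34], [12.68, 142.11], [-81.47, 261.47], [9.98, 163.14], [-165.26, 165.26]. Speed limits (degrees/s): [136.94, 136.94, 180, 180, 180, 180].

### API

Orientations are given as a 3x3 rotation matrix whose columns are the frame's x, y, z axes.
In Python, from rig import env gives the robot as it stands.
- The arm moves only by the shell command python3 -m inch 'ROWS' [FORCE]. ROWS is JSON, a list that holds one entry, the list of rows, each a list of 7 numbers: the gripper command: -1 is shut, 1 is fully open, values between are in proportion, then the shift along the world's x, y, z in cm, then the turn, a rotation vector about the world's x, y, z in degrees. In form: [[[grip, dx, dy, dz, rx, ry, rz], ...]]. A call has 1 to 20 rows; each row is the pose to reach, as a shift and turn from the pose commanded when the call began; what a row does not reach only later rows make up. A row lasts 1/8 s, in which the tool goes at most 62.5 mm and 10.7 degrees, less where a joint would pass 70% of its speed; a pose out of reach is approached as far as the arm can. A call with a gripper value outside its range is refused whole. The fingers move at their own pace and stop on an object; FORCE is the grip in N (left out, the last holds). Time passes only in rows, so rows that repeat a pose let the fingers close. It gives the time, the measured TCP pose, the force and the opening at its end, in the units of the state.
- env.observe(): the state, without advancing time (a new reading comes with each control period).
- env.get_image(name): name is "scene" or "side" or "wrist"; returns a dict with "frame" (420x560x3 uint8, red, green, blue), "mtx" (3x3 intrinsics, pixels), "distortion" ([k1, k2, p1, p2, k3] as OpenCV has them; the pictures are not rectified), "rvec" (rotation vector, rad) and "tvec" (3), from world to camera coordinates, as OpenCV has them. Camera axes: x right, y down, z forward; pixel columns grow to the right and rows downward; lengths in m; the calibration is good to about 2 mm. A picture is of the moment at which its call begins. There is no depth.
- env.close_job(): hands the job in, once; it reports no verdict.
The state is a dict: "time_s": time; "q": joint angles; "qvel": joint speeds; "joint_efforts": joint torques, N m; "position": TCP position; "tool_rot": TCP orientation; "ft_force": force on the tool from outside, world axes, zero at the start; "wrist_torque": the same for the moment, N m; "grip_width": finger opening in m.
Only numpy, scipy, OpenCV 4.12 (cv2) and the standard library are available. Lean on these libraries where they do the work, as an engineer would, in place of code of your own. Each camera call takes 0.05 s, during which the arm holds its last target.

### The job

Lay the drawer front flat in the gluing jig's bay, then slide the wooden spacer, upright and right down to the board, into the gap behind it, on the side of the shallow stop block, where alone it is wide enough. Let go of the spacer, push the drawer front back until its rear edge is flush against the deep stop block and the spacer, and finish while still holding it firmly pressed there. Leave the other things on the bench where they are.

Things in the scene. Friction and masses are not known exactly. Their poses are not given: they have to be found in the camera images.
- jig: gluing jig, fixed: plywood board 184 x 212 mm, 9 mm thick, with low wooden walls. Origin: on its underside, below where the drawer front's centre comes when pressed home; x from front lip to back fence (away from the robot), y left, z up. Walls' inner faces: front lip x = -62 mm, side cheeks y = +-84 mm (these 14 mm high above the board), fence x = +85 mm (26 mm high)
- bay (a point): point on the top of the jig's board, 9 mm above the jig's origin, axes as the jig's: where the underside centre of the drawer front comes when it is pressed home. The bay is bounded by lip, cheeks and the deep stop's face: 112 mm deep (x = -62 to +50 mm), 168 mm wide
- deep_stop: deep stop block, fixed before one half of the fence, left or right (centre at jig y = +42 or -42 mm): 35 mm along the jig's x, 83 mm along y, 18 mm high. Origin: middle of its rear lower edge, at jig x = +85 mm, on the board's top; axes as the jig's. Its front face is at jig x = +50 mm. The gap before it is 12 mm at most
- shallow_stop: shallow stop block, fixed before the other half of the fence: 15 mm along the jig's x, 83 mm along y, 18 mm high. Origin: middle of its rear lower edge, at jig x = +85 mm, on the board's top; axes as the jig's. Its front face is at jig x = +70 mm. The gap before it is 20 mm with the drawer front home, 32 mm with the drawer front at the front lip
- panel: wooden drawer front, loose, about 0.18 kg, lying flat left of the jig: 100 mm (own x) x 160 mm (own y) x 18 mm thick; on its middle a bar pull 16 mm (x) x 80 mm (y), 30 mm high (z = 18 to 48 mm), to be gripped across its 16 mm. Origin: centre of the underside, z up; a half turn makes no difference
- spacer: plywood spacer, loose, about 0.05 kg, standing upright right of the jig: 20 mm thick (own x), 50 mm long (own y), 65 mm tall (z). Origin: centre of the underside; a half turn makes no difference. Its thickness equals the step between the stop blocks' faces; it goes in with its 50 mm along the stop block
- spool_red: red thread spool, 42 mm diameter, 60 mm tall, standing; a bystander, loose, origin at the underside's centre
- masking_tape: roll of masking tape lying flat, 100 mm diameter, 24 mm high; a bystander, loose, origin at the underside's centre

How it is judged:
By the outcome, as a careful person would: the job done as asked, in the order asked, and still so for the second after the job is handed in, while the arm keeps its last pose, push and grip.
It also fails if it takes over 51 s, if anything falls off the work surface, if the arm or the gripper's body presses on something with over 40 N, if the wrist force passes 120 N, or if a joint passes its speed limit or range.

## Working session

There is one attempt and no reset: what is moved stays moved. The work goes in short steps, Python scripts to look and compute and a shell command to move; the robot and the scene stay as the last step left them, time stands still between calls to the robot, and variables do not carry over. Pictures are saved under pics/ and viewed, and the job is handed in when it is done.

```bash
ls; mkdir -p pics
python3 - <<'E'
from rig import env
import cv2
s=env.observe(); print({k:(v if not hasattr(v,'round') else v) for k,v in s.items()})
for n in ("scene","side","wrist"):
    d=env.get_image(n); cv2.imwrite(f"pics/{n}0.png",d["frame"][:,:,::-1]); print(n,d["mtx"],d["distortion"],d["rvec"],d["tvec"])
E
```

```text
pics
{'time_s': 0.0, 'q': array([ 5.93407317e+01,  2.18412039e+01,  7.43854404e+01, -6.66481029e-04,
        8.38571467e+01, -1.23372611e+01]), 'qvel': array([ 0.0350992 , -0.10072702,  0.03066379,  0.03453807,  0.12066738,
       -0.01469113]), 'joint_efforts': array([ 1.21510529e-03, -4.48459196e+01, -2.31285095e+01, -1.02302731e-04,
        4.68106678e-03, -4.89585545e-06]), 'position': array([0.17274126, 0.52181775, 0.20270576]), 'tool_rot': array([[ 3.14355388e-01, -7.35789621e-04, -9.49305087e-01],
       [ 9.49304294e-01, -1.26390063e-03,  3.14356105e-01],
       [-1.43112726e-03, -9.99998931e-01,  3.01174273e-04]]), 'ft_force': array([0.28647488, 0.23259567, 0.71680369]), 'wrist_torque': array([-0.02329867,  0.01747827, -0.00272087]), 'grip_width': 0.08533090306284881}
scene [[514.60265167   0.         281.81686981]
 [  0.         514.60265167 209.91591434]
 [  0.           0.           1.        ]] [-0.04382935  0.          0.          0.          0.        ] [ 1.13835349 -2.58579704  0.76724973] [0.32873385 0.42232524 0.85876018]
side [[401.33735812   0.         283.35559595]
 [  0.         401.33735812 204.06179098]
 [  0.           0.           1.        ]] [-0.08779751  0.          0.          0.          0.        ] [ 0.00298957  2.74003359 -1.51874515] [0.58260324 0.10546049 0.8049581 ]
wrist [[317.31552567   0.         277.04848545]
 [  0.         317.31552567 214.29671326]
 [  0.           0.           1.        ]] [-0.0387916  0.         0.         0.         0.       ] [-2.36710993 -1.70864301 -0.22374022] [-0.54864602 -0.03317436  0.37840416]
```

View pics/scene0.png

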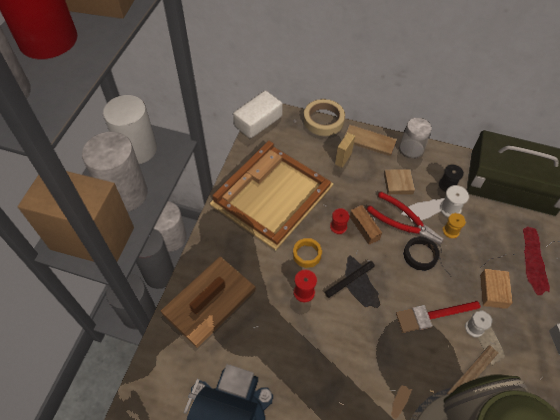

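View pics/side0.png

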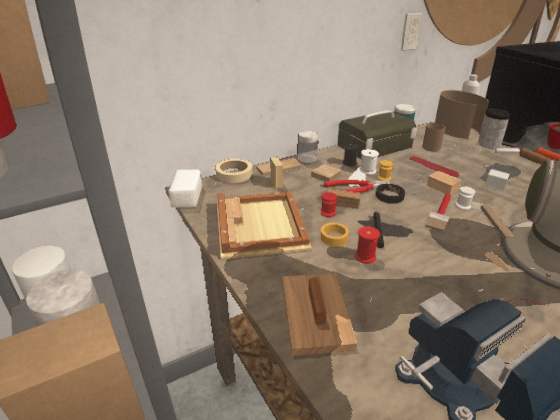

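View pics/wrist0.png

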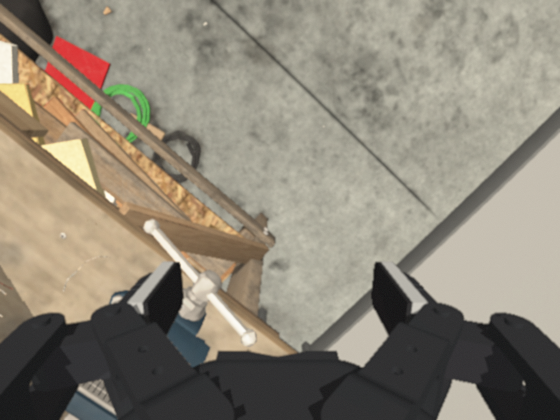

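```bash
cat > h.py <<'E'
import numpy as np, cv2
from rig import env
def snap(name,fn=None,crop=None,zoom=1):
    d=env.get_image(name)
    if fn:
        im=d["frame"][:,:,::-1].copy()
        if crop: x0,y0,x1,y1=crop; im=im[y0:y1,x0:x1]
        if zoom!=1: im=cv2.resize(im,None,fx=zoom,fy=zoom,interpolation=cv2.INTER_CUBIC)
        cv2.imwrite("pics/"+fn,im)
    return d
def proj(d,P):
    return cv2.projectPoints(np.array(P,float).reshape(-1,1,3),np.array(d["rvec"]),np.array(d["tvec"]),d["mtx"],np.array(d["distortion"]))[0].reshape(-1,2)
def ray(d,uv):
    u=cv2.undistortPoints(np.array(uv,float).reshape(-1,1,2),d["mtx"],np.array(d["distortion"])).reshape(-1,2)
    R=cv2.Rodrigues(np.array(d["rvec"]))[0]; t=np.array(d["tvec"]).ravel()
    c=-R.T@t; v=np.c_[u,np.ones(len(u))]@R
    return c,v/np.linalg.norm(v,axis=1)[:,None]
def onz(d,uv,z):
    c,v=ray(d,uv); return c+v*((z-c[2])/v[:,2])[:,None]
def tri(d1,uv1,d2,uv2):
    c1,v1=ray(d1,[uv1]);c2,v2=ray(d2,[uv2]);v1=v1[0];v2=v2[0]
    A=np.c_[v1,-v2]; s=np.linalg.lstsq(A,c2-c1,rcond=None)[0]
    p=c1+v1*s[0];q=c2+v2*s[1]; return (p+q)/2,np.linalg.norm(p-q)
E
python3 - <<'E'
from h import *
d=snap("scene","s1.png",(140,80,400,360),2.1); e=snap("side","e1.png",(170,130,390,370),2.5)
for n,x in(("scene",d),("side",e)):
    print(n,ray(x,[[280,210]])[0],proj(x,[[0,0,0],[.4,0,0],[.5,.3,0],[.173,.522,.2],[.5,-.3,0]]).round().tolist())
print("scene panel ctr",onz(d,[[209,300]],.018),"jig",onz(d,[[272,195]],.009),"spacer",onz(d,[[345,150]],.03),"spool",onz(d,[[305,287],[340,221]],.03))
print("side panel ctr",onz(e,[[318,312]],.018),"jig",onz(e,[[262,222]],.009),"spool",onz(e,[[368,245],[329,205]],.03))
E
```

```text
scene [0.15213846 0.32491464 0.94613845] [[475.0, 459.0], [311.0, 298.0], [156.0, 362.0], [133.0, 651.0], [374.0, 184.0]]
side [0.58979493 0.62325469 0.51205617] [[560.0, 254.0], [374.0, 256.0], [344.0, 393.0], [745.0, 440.0], [314.0, 183.0]]
scene panel ctr [[0.52399249 0.15501345 0.018     ]] jig [[ 0.62871608 -0.10334447  0.009     ]] spacer [[ 0.59840008 -0.3017881   0.03      ]] spool [[ 0.41549734  0.00342293  0.03      ]
 [ 0.47372373 -0.15500024  0.03      ]]
side panel ctr [[0.52713756 0.16507029 0.018     ]] jig [[ 0.6291855  -0.10681084  0.009     ]] spool [[ 0.4168281   0.00255403  0.03      ]
 [ 0.47862924 -0.14463719  0.03      ]]
```

View pics/s1.png

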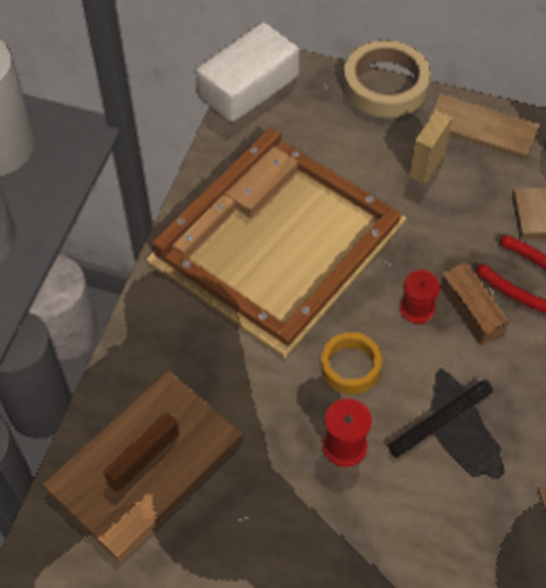

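View pics/e1.png

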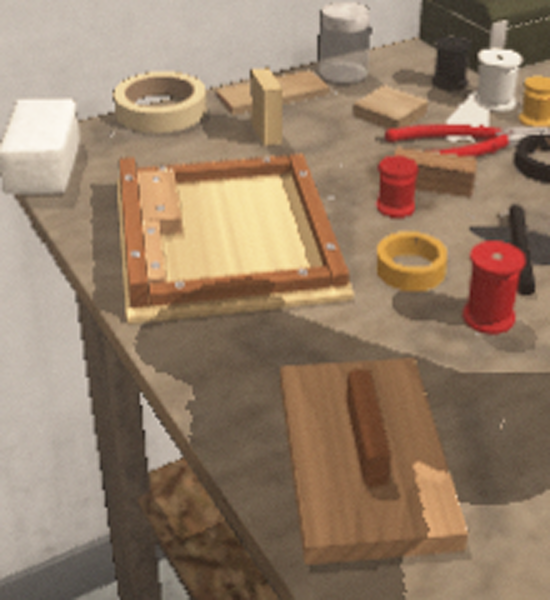

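Run:
```python
from h import *
d=snap("scene","s2.png",(205,135,340,250),5.9); e=snap("side","e2.png",(210,180,320,262),7)
d=snap("scene","s3.png",(155,250,265,350),6); e=snap("side","e3.png",(270,265,365,360),6)
```

```text
(no output)
```

View pics/s2.png

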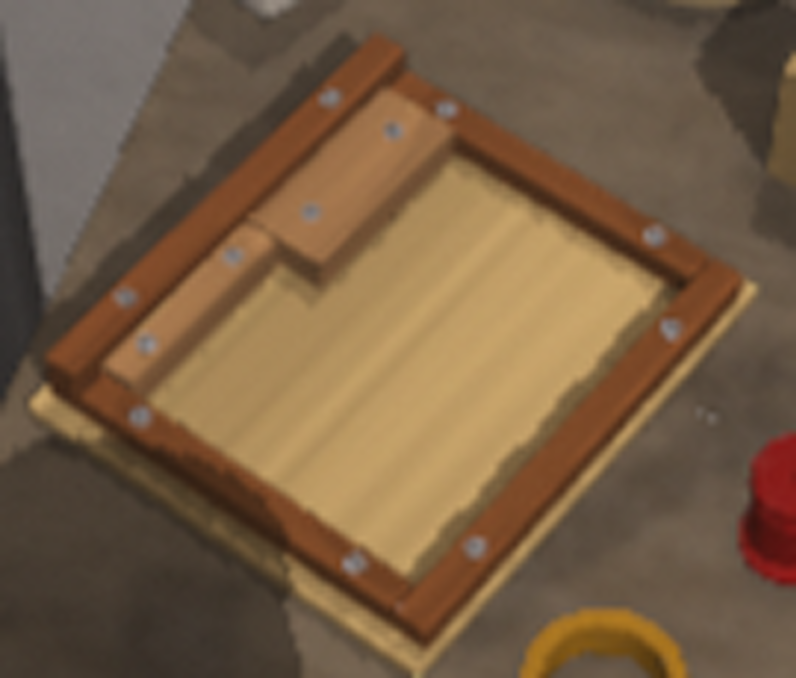

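View pics/e2.png

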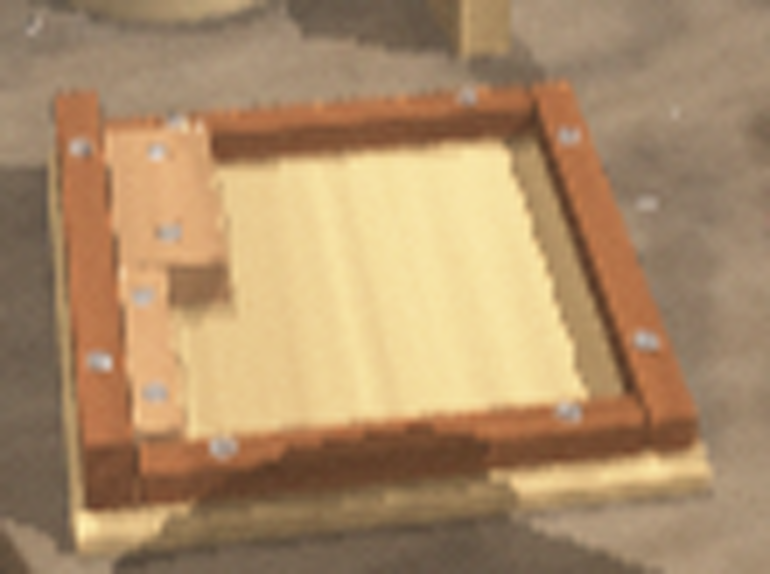

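View pics/s3.png

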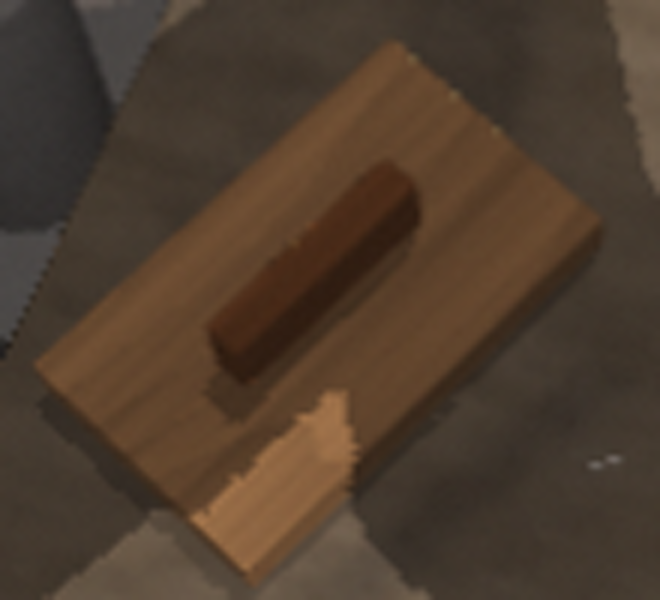

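View pics/e3.png

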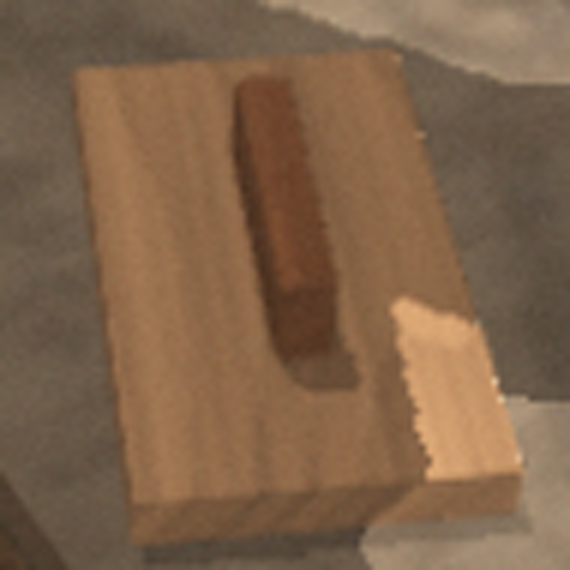

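```bash
cat > fit.py <<'E'
from h import *
def rig2(L,W):
    L=np.array(L)[:,:2];W=np.array(W)[:,:2];l=L-L.mean(0);w=W-W.mean(0)
    a=np.arctan2((l[:,0]*w[:,1]-l[:,1]*w[:,0]).sum(),(l*w).sum()); R=np.array([[np.cos(a),-np.sin(a)],[np.sin(a),np.cos(a)]])
    t=W.mean(0)-R@L.mean(0); return np.degrees(a),t,(W-(L@R.T+t))*1000
def px(P,o,z): return (np.array(P,float)+.5)/z-.5+np.array(o)
E
python3 - <<'E'
from fit import *
d=snap("scene");e=snap("side")
def go(name,c,P,o,z,L):
    uv=px(P,o,z); L=np.array(L)/1000
    W=np.vstack([onz(c,[u],l[2]) for u,l in zip(uv,L)])
    a,t,r=rig2(L,W); print(name,a.round(2),t.round(4),r.round(1).tolist()); return L,W
A=go("jig scene",d,[(412,582),(688,285),(322,263),(453,135),(140,385)],(205,135),5.9,[(-62,84,23),(-62,-84,23),(50,.5,27),(50,-83.5,27),(70,83.5,27)])
B=go("jig side",e,[(635,398),(532,112),(230,264),(210,124),(183,437)],(210,180),7,[(-62,84,23),(-62,-84,23),(50,.5,27),(50,-83.5,27),(70,83.5,27)])
print(rig2(np.vstack([A[0],B[0]]),np.vstack([A[1],B[1]])))
A=go("pan scene",d,[(38,365),(395,40),(602,222),(252,572)],(155,250),6,[(50,80,18),(50,-80,18),(-50,-80,18),(-50,80,18)])
B=go("pan side",e,[(77,70),(398,52),(520,473),(133,505)],(270,265),6,[(50,-80,18),(-50,-80,18),(-50,80,18),(50,80,18)])
print(rig2(np.vstack([A[0],B[0]]),np.vstack([A[1],B[1]])))
A=go("pull scene",d,[(208,328),(385,160),(418,185),(243,350)],(155,250),6,[(8,40,48),(8,-40,48),(-8,-40,48),(-8,40,48)])
B=go("pull side",e,[(240,85),(292,80),(333,290),(275,292)],(270,265),6,[(8,-40,48),(-8,-40,48),(-8,40,48),(8,40,48)])
print(rig2(np.vstack([A[0],B[0]]),np.vstack([A[1],B[1]])))
snap("scene","s4.png",(325,120,365,180),9);snap("side","e4.png",(255,145,300,195),11)
E
```

```text
jig scene 9.17 [ 0.6199 -0.1087] [[1.8, -0.7], [0.6, 2.2], [0.8, -2.3], [-0.7, 2.9], [-2.5, -2.1]]
jig side 9.46 [ 0.6223 -0.1064] [[0.7, -1.2], [1.4, 1.9], [-0.7, -0.8], [-1.0, -1.9], [-0.4, 1.9]]
(np.float64(9.320233879105741), array([ 0.62110074, -0.10752763]), array([[ 0.80159353, -1.66227564],
       [-0.85103579,  1.19606994],
       [-0.3890833 , -3.57387948],
       [-2.05901283,  1.66041157],
       [-3.44633284, -3.3793284 ],
       [ 1.73884707, -0.30309903],
       [ 2.81233183,  2.95796841],
       [ 0.51101828,  0.47660154],
       [ 0.36432454, -0.57009697],
       [ 0.51734951,  3.19762805]]))
pan scene 5.28 [0.5268 0.1533] [[-0.4, -1.4], [-1.1, 0.6], [1.2, 2.1], [0.3, -1.3]]
pan side 4.78 [0.5294 0.1542] [[-1.0, 0.3], [0.8, 0.7], [1.2, -0.8], [-0.9, -0.2]]
(np.float64(5.029764484166188), array([0.52813773, 0.15372816]), array([[-2.08069464, -1.66371155],
       [-2.05987355,  0.4385441 ],
       [ 0.31544872,  1.42827505],
       [-1.37470947, -1.98468565],
       [-0.04434716,  0.49690533],
       [ 1.68454213,  1.3306533 ],
       [ 2.79138029, -0.12006252],
       [ 0.76825369,  0.07408194]]))
pull scene 5.71 [0.5271 0.1532] [[-1.1, -0.9], [-1.4, 2.2], [0.7, 1.5], [1.8, -2.9]]
pull side 3.26 [0.5298 0.1561] [[-0.7, 1.5], [0.5, 0.4], [0.7, -0.8], [-0.4, -1.1]]
(np.float64(4.467675975129415), array([0.52846431, 0.15465862]), array([[-3.35386546, -2.25321937],
       [-1.90793684,  0.95548686],
       [ 0.20577638, -0.05087177],
       [-0.41595394, -4.59506713],
       [-0.14552188,  2.77573583],
       [ 0.99965618,  1.99394857],
       [ 2.84842521,  0.91288458],
       [ 1.76942035,  0.26110242]]))
```

View pics/s4.png

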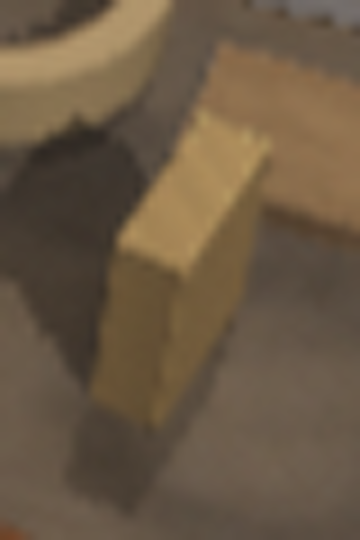

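View pics/e4.png

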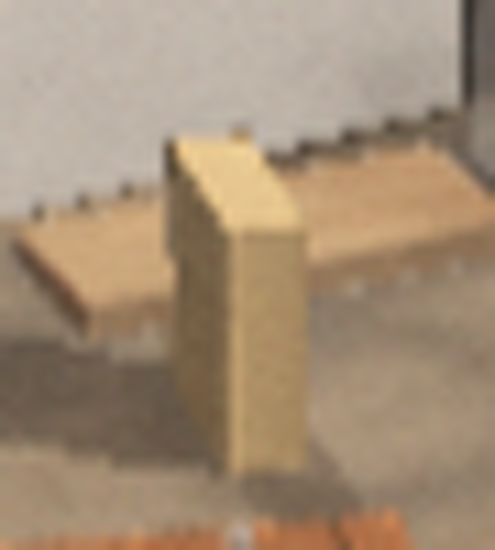

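Run:
```python
from fit import *
d=snap("scene");e=snap("side")
a=px([(118,248),(180,275),(270,145),(205,110)],(325,120),9); b=px([(230,232),(305,228),(265,152),(175,138)],(255,145),11)
A=onz(d,a,.065);B=onz(e,b,.065); print(A[:,:2].round(4).tolist(),B[:,:2].round(4).tolist())
print(A.mean(0),B.mean(0))
L=np.array([(-10,25),(-10,-25),(10,-25),(10,25)])/1000
def ln(P): return [round(float(np.linalg.norm(P[i]-P[(i+1)%4])*1000),1) for i in range(4)],[np.degrees(np.arctan2(*(P[(i+1)%4]-P[i])[[1,0]])).round(1) for i in range(4)]
print(ln(A),ln(B))
print(onz(d,px([(95,395),(155,430)],(325,120),9),0),onz(e,px([(232,475),(302,470)],(255,145),11),0))
for n,c,P in(("spool",d,[[305,275]]),("spool",e,[[368,233]])): print(onz(c,P,.06))
for c,P in((d,[[324,115]]),(e,[[235,168]])): print("tape",onz(c,P,.02))
```

```text
[[0.5979, -0.2717], [0.5818, -0.2769], [0.5955, -0.3242], [0.6144, -0.3205]] [[0.6011, -0.2721], [0.5841, -0.2743], [0.5933, -0.314], [0.6146, -0.3215]]
[ 0.59741447 -0.29831191  0.065     ] [ 0.59828148 -0.29547212  0.065     ]
([16.9, 49.3, 19.2, 51.5], [np.float64(-162.3), np.float64(-73.8), np.float64(11.2), np.float64(108.7)]) ([17.1, 40.8, 22.5, 51.1], [np.float64(-172.8), np.float64(-76.9), np.float64(-19.4), np.float64(105.3)])
[[ 6.00724161e-01 -2.75856439e-01 -1.11022302e-16]
 [ 5.82443343e-01 -2.79166756e-01  1.11022302e-16]] [[ 0.60087113 -0.27542212  0.        ]
 [ 0.58447575 -0.27788536  0.        ]]
[[ 0.42462674 -0.00324192  0.06      ]]
[[0.42071459 0.00379688 0.06      ]]
tape [[ 0.71317767 -0.35037868  0.02      ]]
tape [[ 0.71143724 -0.3474709   0.02      ]]
```

```bash
python3 -m inch '[[[1,2,-2,4,0,0,-6],[1,6,-6,5,0,0,-14],[1,10,-10,5,0,0,-22],[1,14,-14,5,0,0,-30],[1,18,-18,5,0,0,-38],[1,22,-22,5,0,0,-46],[1,26,-26,5,0,0,-54],[1,30,-30,4,0,0,-61],[1,33,-34,2,0,0,-66.7],[1,35.5,-36.8,0,0,0,-66.7],[1,35.5,-36.8,0,0,0,-66.7]]]' 60
python3 - <<'E'
from h import *
d=snap("wrist","w1.png"); s=env.observe(); print(s["position"],s["tool_rot"].round(3),s["q"].round(1))
print(d["rvec"],d["tvec"])
E
```

```text
time_s: 2.12
position: [0.5285, 0.1522, 0.2015]
tool_rot: [[0.996, -0.003, -0.084], [0.084, -0.0, 0.997], [-0.003, -1.0, -0.0]]
ft_force: [-0.6, -0.7, -0.3]
grip_width: 0.0854
[0.52798922 0.15349985 0.20271018] [[ 0.996 -0.002 -0.085]
 [ 0.085  0.     0.996]
 [-0.002 -1.     0.   ]] [ 3.9 21.9 74.4  0.  83.9 -1. ]
[-2.87625703 -0.11978141 -0.01168775] [-0.53819919  0.06997396  0.40553904]
```

View pics/w1.png

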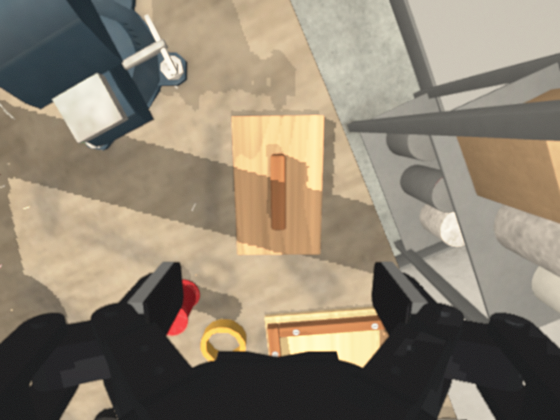

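Run:
```python
from fit import *
d=snap("wrist"); 
g=cv2.resize(d["frame"][100:270,220:340,::-1],None,fx=3.5,fy=3.5,interpolation=cv2.INTER_CUBIC); cv2.imwrite("pics/w2.png",g)
P=onz(d,[[232,115],[323,115],[321,254],[237,255]],.018)
L=np.array([(-50,80),(50,80),(50,-80),(-50,-80)])/1000
print(P,rig2(L,P))
P=onz(d,[[271,154],[284,154],[286,230],[272,230]],.048); print(P, rig2(np.array([(-8,40),(8,40),(8,-40),(-8,-40)])/1000,P))
```

```text
[[0.47235813 0.22898107 0.018     ]
 [0.56970112 0.23721845 0.018     ]
 [0.58660667 0.07835144 0.018     ]
 [0.48617018 0.06851681 0.018     ]] (np.float64(5.418218683060335), array([0.52870902, 0.15326694]), array([[ 0.97969523,  0.79281343],
       [-1.23051077, -0.41229408],
       [ 0.56705433,  0.00580806],
       [-0.31623878, -0.38632741]]))
[[0.51780188 0.19347644 0.048     ]
 [0.53089476 0.19458595 0.048     ]
 [0.54028205 0.11450016 0.048     ]
 [0.52528105 0.11322544 0.048     ]] (np.float64(5.9660793834514285), array([0.52856494, 0.153947  ]), array([[ 1.35120106,  0.57761527],
       [-1.4692565 ,  0.02408797],
       [-0.39714071, -0.49500721],
       [ 0.51519615, -0.10669603]]))
```

View pics/w2.png

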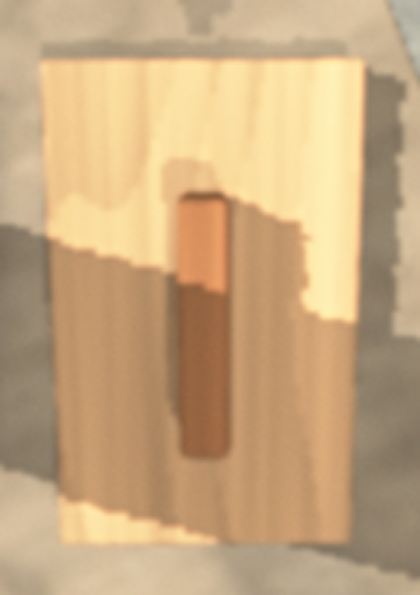

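```bash
python3 -m inch '[[[0.5,0,0,-5,0,0,0],[0.3,0,0,-10,0,0,0],[0.2,0,0,-15,0,0,0],[0.2,0,0,-18,0,0,0],[0.2,0,0,-18,0,0,0],[-1,0,0,-18,0,0,0],[-1,0,0,-18,0,0,0],[-1,0,0,-18,0,0,0],[-1,0,0,-18,0,0,0],[-1,0,0,-18,0,0,0],[-1,0,0,-18,0,0,0]]]' 60
```

```text
time_s: 3.6
position: [0.5279, 0.1541, 0.0233]
tool_rot: [[0.996, -0.0, -0.087], [0.087, -0.0, 0.996], [-0.0, -1.0, 0.0]]
ft_force: [0.0, 0.4, -0.2]
grip_width: -0.0
```

Run:
```python
from h import *
print(env.observe()["grip_width"])
d=snap("scene","s5.png",(120,180,340,380),3.5);snap("wrist","w3.png");snap("side","e5.png")
```

```text
-3.3138067080030434e-05
```

View pics/s5.png

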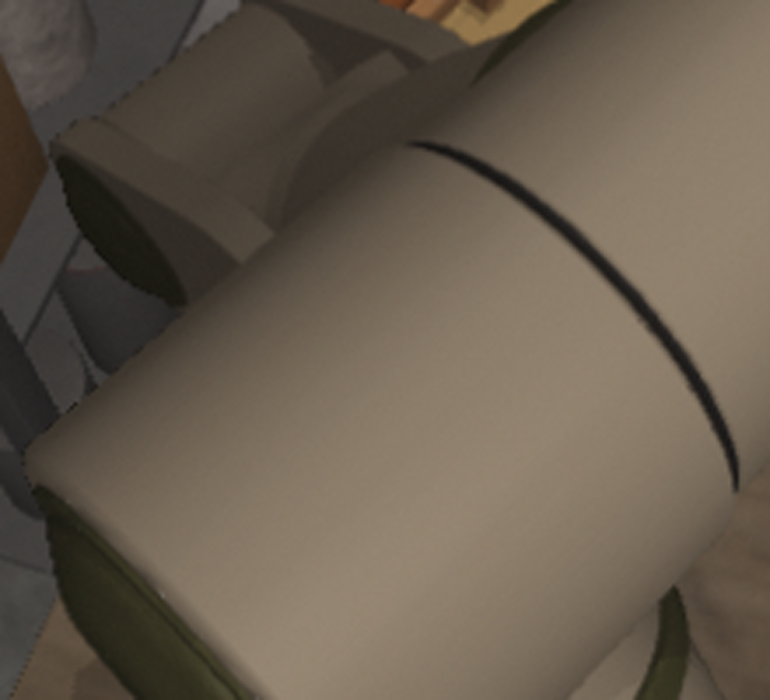

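View pics/w3.png

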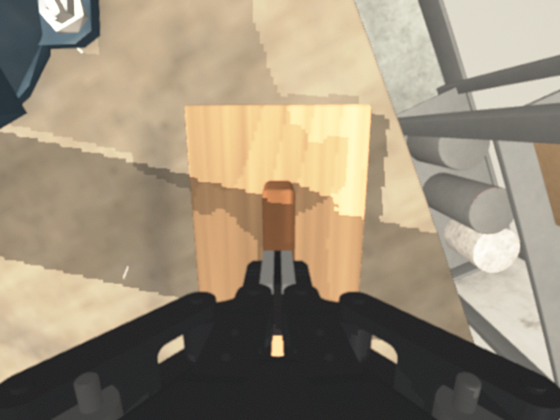

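View pics/e5.png

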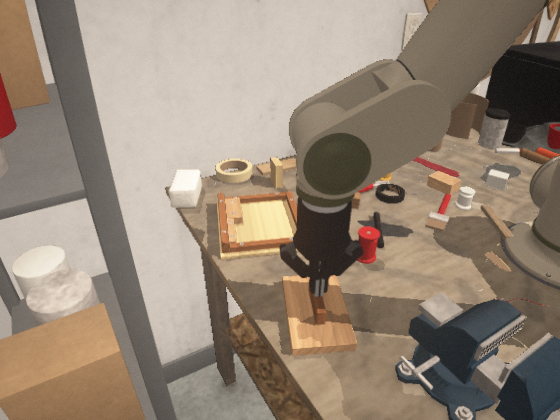

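Run:
```python
from h import *
d=snap("wrist","w4.png",(180,90,380,310),2.7)
s=env.observe();p=s["position"];print(p)
print(proj(d,[p,p+[0,0,.019],[.5246,.1936,.048],[.5286,.1536,.048],[.5326,.1136,.048]]), ray(d,[[1,1]])[0])
e=snap("side","e6.png",(260,220,380,360),4.2)
print(proj(e,[p,p+[0,0,.019],[.5246,.1936,.048],[.5286,.1536,.048]]))
```

```text
[0.52788478 0.15408777 0.02328462]
[[277.90106202 246.65987557]
 [278.00978406 259.88444352]
 [278.3854249  185.52115554]
 [279.39463306 265.47634993]
 [280.26421875 334.91675119]] [0.52175047 0.21880128 0.19365737]
[[317.21618011 304.77469389]
 [317.85224085 296.49469121]
 [322.16274927 312.32884551]
 [317.58182912 293.73450758]]
```

View pics/w4.png

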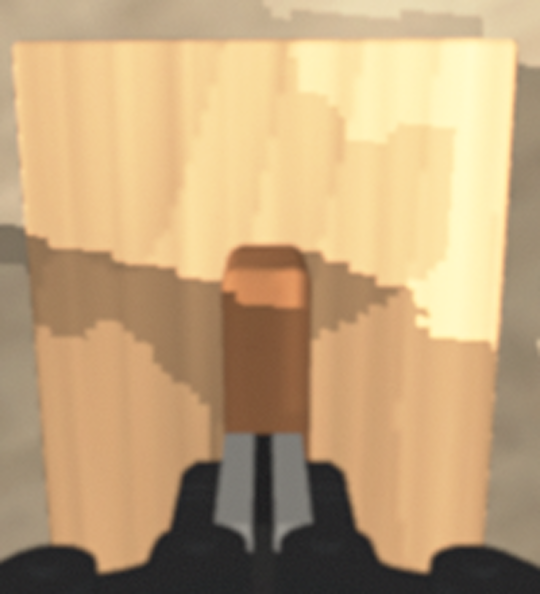

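View pics/e6.png

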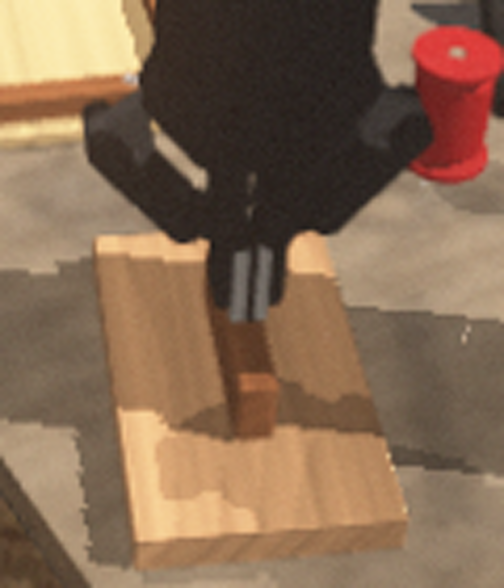

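Run:
```python
from h import *
w=snap("wrist");e=snap("side")
print(tri(w,[277.7,250],e,[319.3,296.2]))
s=env.observe();print(s["position"],s["ft_force"],s["wrist_torque"],s["q"])
```

```text
(array([0.52686998, 0.16341785, 0.05227845]), np.float64(4.744990754250179e-05))
[0.52791244 0.15406999 0.02331558] [-0.15972853 -0.0006355  -0.43884701] [ 0.01570351  0.04705654 -0.0082691 ] [ 3.93274192e+00  3.30088748e+01  8.86255246e+01  2.43747900e-05
  5.83678657e+01 -1.04161889e+00]
```

Run:
```python
from rig import env
print(env.grip_depth,[a for a in dir(env) if not a.startswith('_')])
print(env.observe())
```

```text
0.0187 ['MotionError', 'close_job', 'get_image', 'grip_depth', 'observe']
{'time_s': 3.95, 'q': array([ 3.93274192e+00,  3.30088748e+01,  8.86255246e+01,  2.43747900e-05,
        5.83678657e+01, -1.04161889e+00]), 'qvel': array([ 0.05130248,  0.02485481, -0.00140386, -0.05457466, -0.0202395 ,
       -0.02308235]), 'joint_efforts': array([-1.79815092e-03, -4.85603034e+01, -1.67623901e+01, -1.84092733e-04,
        8.73388035e-04, -8.38703613e-06]), 'position': array([0.52791244, 0.15406999, 0.02331558]), 'tool_rot': array([[ 9.96233618e-01, -3.94651066e-05, -8.67097263e-02],
       [ 8.67097263e-02, -2.35004743e-06,  9.96233619e-01],
       [-3.95202379e-05, -9.99999999e-01,  1.08081234e-06]]), 'ft_force': array([-0.15972853, -0.0006355 , -0.43884701]), 'wrist_torque': array([ 0.01570351,  0.04705654, -0.0082691 ]), 'grip_width': 0.00012570328620814048}
```

```bash
python3 -m inch '[[[-0.2,0,0,0,0,0,0],[-0.2,0,0,0,0,0,0],[-0.2,0,0,0,0,0,0],[-0.2,0,0,-1,0,0,0],[-0.2,0,0,-1,0,0,0]]]' 60
python3 - <<'E'
from h import *
snap("wrist","w5.png",(180,90,380,310),2.7)
e=snap("side","e7.png",(260,220,380,360),4.2)
E
```

```text
time_s: 4.58
position: [0.5273, 0.154, 0.0123]
tool_rot: [[0.996, -0.002, -0.087], [0.087, -0.0, 0.996], [-0.002, -1.0, 0.0]]
ft_force: [0.5, -0.8, 0.4]
grip_width: 0.0339
```

View pics/w5.png

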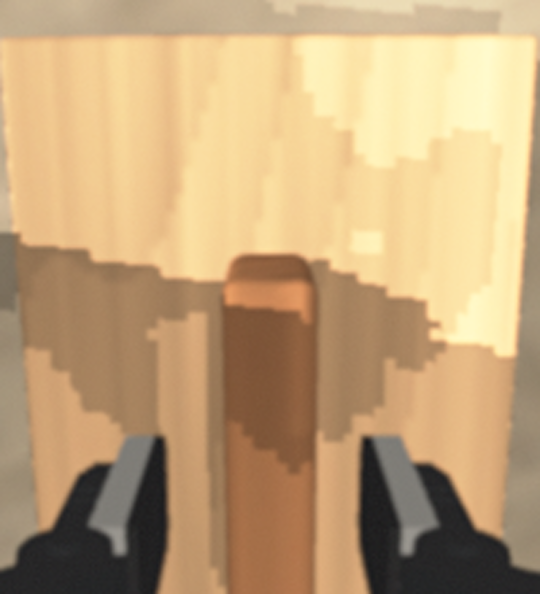

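View pics/e7.png

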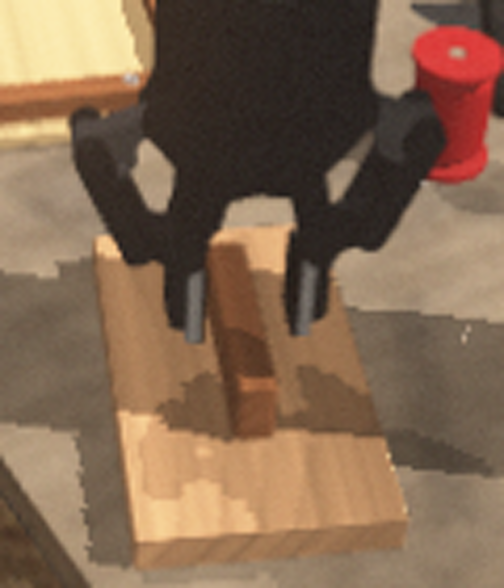

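Run:
```python
from fit import *
w=snap("wrist");e=snap("side")
for a,b in(((145,437),(193,340)),((380,437),(300,333))):
  print(tri(w,px([a],(180,90),2.7)[0],e,px([b],(260,220),4.2)[0]))
```

```text
(array([0.52768311, 0.16530822, 0.04815745]), np.float64(0.04215695998075357))
(array([0.52608423, 0.19047388, 0.08594658]), np.float64(0.030253318538562734))
```

Run:
```python
from fit import *
w=snap("wrist");e=snap("side")
for a,b in(((145,437),(300,333)),((380,437),(193,340))):
  print(tri(w,px([a],(180,90),2.7)[0],e,px([b],(260,220),4.2)[0]))
```

```text
(array([0.50675802, 0.16153887, 0.04422711]), np.float64(0.0011426187652254548))
(array([0.5478138 , 0.16432575, 0.04307174]), np.float64(0.001295263996997934))
```

```bash
python3 -m inch '[[[-0.2,0,0,-1,0,0,0],[-0.2,0,0,-1.8,0,0,0],[-0.2,0,0,-1.8,0,0,0]]]' 60
python3 - <<'E'
from h import *
e=snap("side","e8.png",(260,220,380,360),4.2)
E
```

```text
time_s: 5.25
position: [0.5274, 0.154, -0.0056]
tool_rot: [[0.996, -0.002, -0.087], [0.087, -0.0, 0.996], [-0.002, -1.0, 0.0]]
ft_force: [0.8, 0.3, -1.2]
grip_width: 0.0341
```

View pics/e8.png

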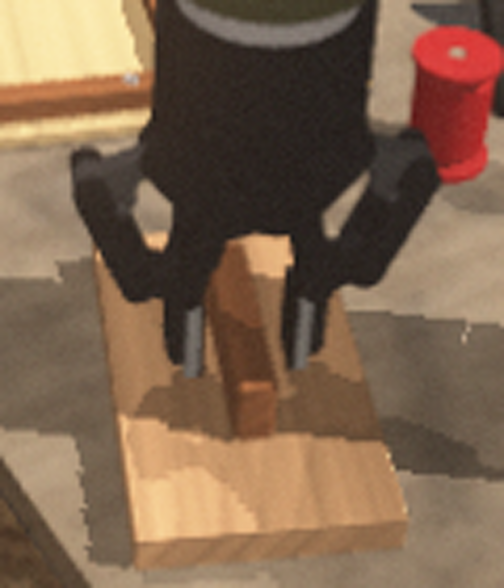

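Tips (side ≈ (306,308) and (331,307)) are now well below the pull's top and clear of the panel. Close.

```bash
python3 -m inch '[[[-1,0,0,0,0,0,0],[-1,0,0,0,0,0,0],[-1,0,0,0,0,0,0],[-1,0,0,0,0,0,0],[-1,0,0,1,0,0,0],[-1,0,0,3,0,0,0],[-1,0,0,3,0,0,0]]]' 60
python3 - <<'E'
from h import *
e=snap("side","e9.png",(240,180,400,360),3.3)
w=snap("wrist","w9.png")
E
```

```text
time_s: 6.18
position: [0.5286, 0.1542, 0.0265]
tool_rot: [[0.996, 0.003, -0.087], [0.087, 0.0, 0.996], [0.003, -1.0, -0.0]]
ft_force: [-0.8, 1.0, -2.8]
grip_width: 0.0148
```

View pics/e9.png

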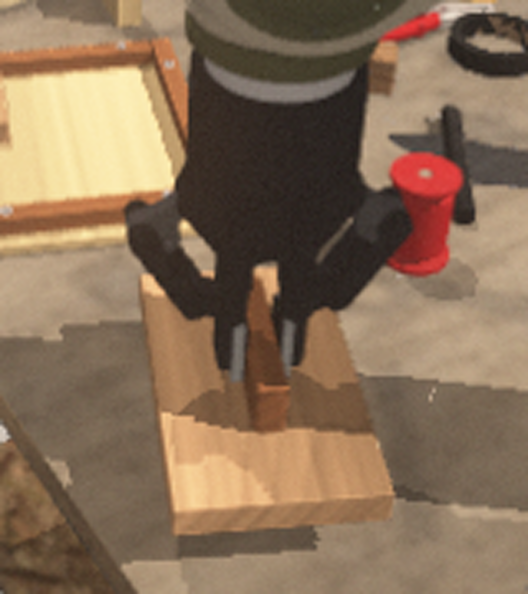

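View pics/w9.png

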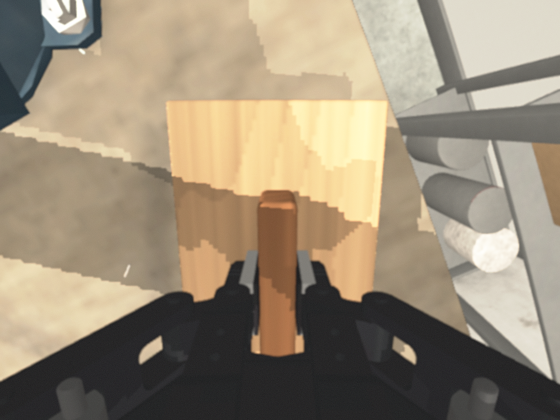

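```bash
python3 -m inch '[[[-1,0,0,4,0,0,0],[-1,1,-3,6.5,0,0,1],[-1,2.5,-8,6.5,0,0,2],[-1,4.5,-14,6.5,0,0,3],[-1,6.5,-20,6,0,0,4.3],[-1,8.4,-25,5,0,0,4.3],[-1,8.4,-26.3,3,0,0,4.3],[-1,8.4,-26.3,1,0,0,4.3],[-1,8.4,-26.3,1,0,0,4.3],[-1,8.4,-26.3,1,0,0,4.3]]]' 60
python3 - <<'E'
from h import *
e=snap("side","e10.png",(200,140,340,260),5.5)
e=snap("scene","s10.png",(190,110,350,260),4)
w=snap("wrist","w10.png")
E
```

```text
time_s: 7.52
position: [0.6121, -0.1087, 0.0357]
tool_rot: [[0.987, 0.0, -0.162], [0.162, -0.0, 0.987], [0.0, -1.0, -0.0]]
ft_force: [0.4, 0.0, -2.2]
grip_width: 0.0147
```

View pics/e10.png

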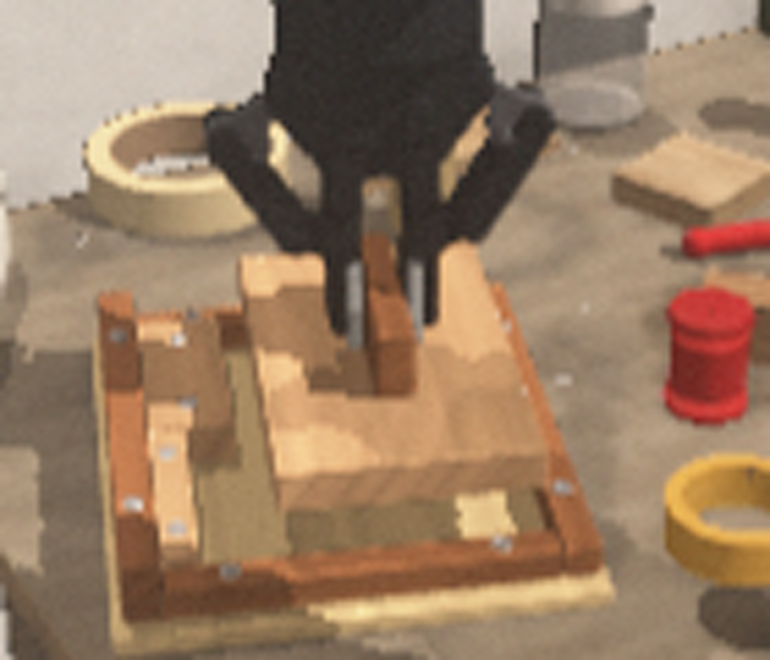

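View pics/s10.png

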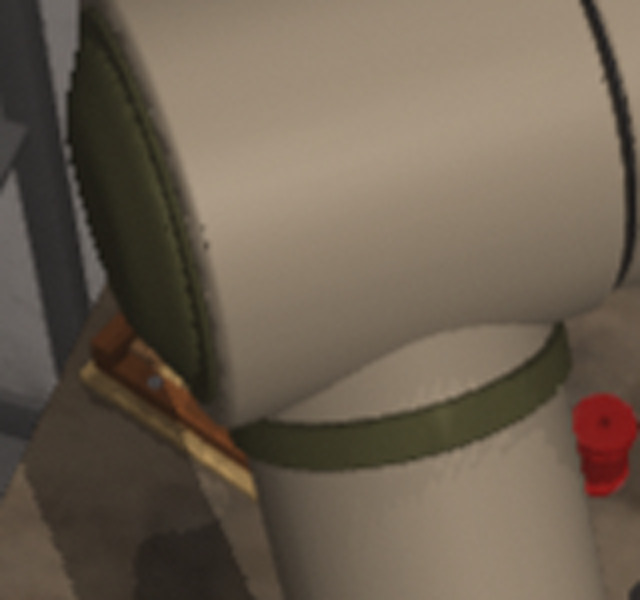

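View pics/w10.png

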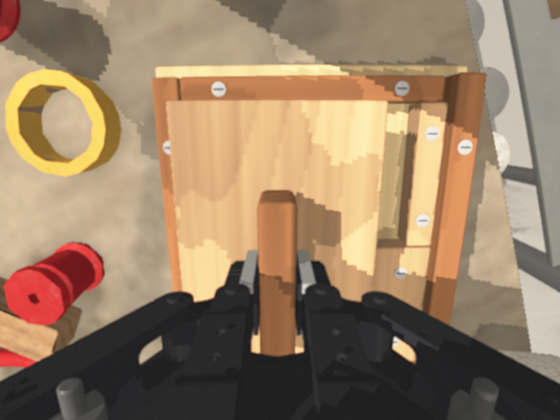

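Run:
```python
from h import *
w=snap("wrist","w11.png",(360,50,500,290),2.5)
w=snap("wrist","w12.png",(140,50,300,200),4)
```

```text
(no output)
```

View pics/w11.png

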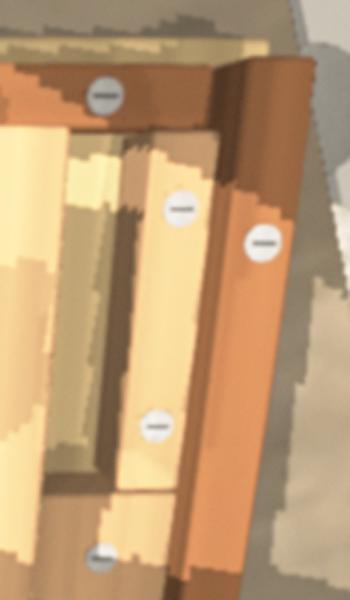

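View pics/w12.png

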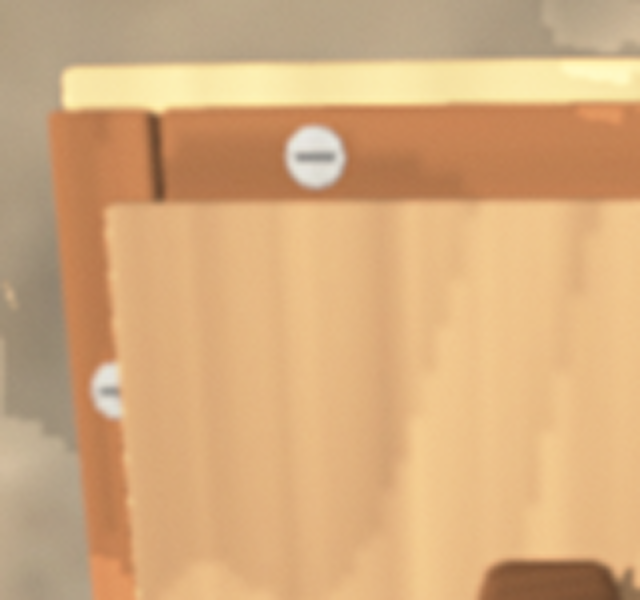

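Run:
```python
from fit import *
from scipy.optimize import least_squares
w=snap("wrist")
A=lambda P:px(P,(360,50),2.5); B=lambda P:px(P,(140,50),4)
obs=[("y",84,23,A([(80,131),(205,130)])),("x",-62,23,B([(157,112),(162,195)])),("x",70,27,A([(150,140),(134,310),(117,485)])),("y",.0,27,A([(120,490),(172,490)]))]
pts=[(k,v/1000,onz(w,uv,z/1000)[:,:2]) for k,v,z,uv in obs]
def res(p):
    a=np.radians(p[2]);R=np.array([[np.cos(a),-np.sin(a)],[np.sin(a),np.cos(a)]])
    return np.concatenate([((P-p[:2])@R)[:,"xy".index(k)]-v for k,v,P in pts])*1000
r=least_squares(res,[.621,-.1075,9.3],x_scale=[.01,.01,1]);print("jig",r.x.round(4),r.fun.round(1))
z=.041+.018
P=onz(w,np.vstack([B([(107,205)]),A([(68,128)])]),z);print(P,np.linalg.norm(P[1]-P[0]),np.degrees(np.arctan2(P[1,1]-P[0,1],P[1,0]-P[0,0])))
L=np.array([(-50,80),(50,80)])/1000; print("panel",rig2(L,P)[:2]); print(env.observe()["position"])
# side:
```

```text
jig [ 0.6202 -0.1109  9.1791] [-0.8 -0.2  0.6  0.6 -0.9 -0.5  0.2  0.5  0.5]
[[ 0.55083296 -0.04035265  0.059     ]
 [ 0.6471328  -0.02466849  0.059     ]] 0.09756870897909614 9.250427066858597
panel (np.float64(9.250427066858599), array([ 0.61184288, -0.11147019]))
[ 0.61207142 -0.10879558  0.03579385]
```

```bash
python3 -m inch '[[[-1,0,0,-1,0,0,0],[-1,0,0,-2,0,0,0],[-1,0,0,-2.7,0,0,0],[-1,0,0,-3.1,0,0,0],[-1,0,0,-3.1,0,0,0]]]' 60
python3 - <<'E'
from h import *
e=snap("side","e13.png",(200,140,340,260),5.5)
w=snap("wrist","w13.png")
E
```

```text
time_s: 8.45
position: [0.6118, -0.1089, 0.0047]
tool_rot: [[0.987, -0.0, -0.161], [0.161, -0.0, 0.987], [-0.0, -1.0, -0.0]]
ft_force: [-2.3, 1.3, 2.7]
grip_width: 0.0146
```

View pics/e13.png

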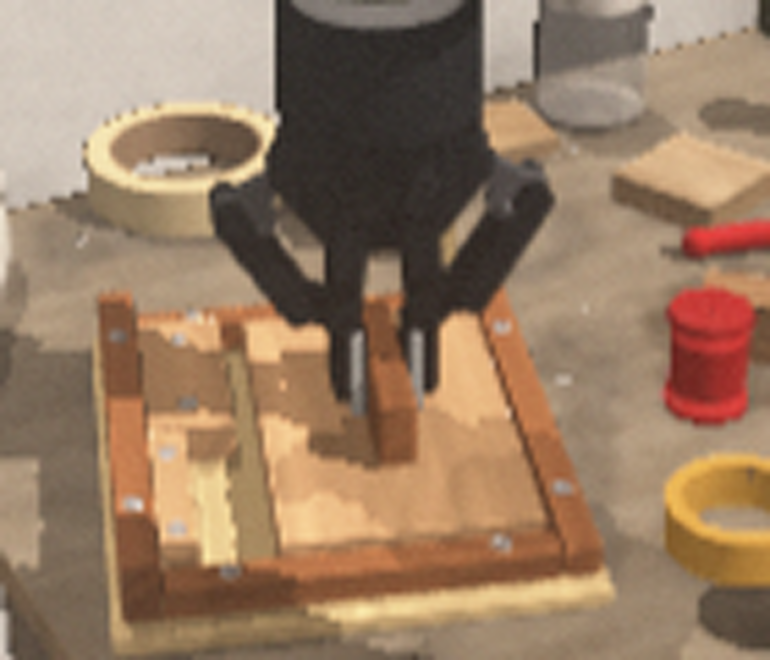

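View pics/w13.png

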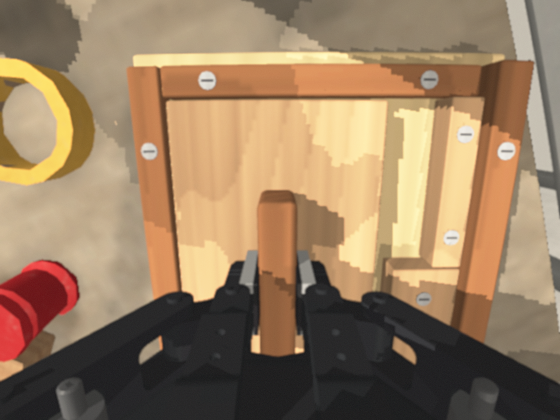

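```bash
python3 -m inch '[[[-1,0,0,-0.1,0,0,0],[-1,-0.15,-0.02,-0.1,0,0,0],[-1,-0.25,-0.04,-0.1,0,0,0],[-1,-0.25,-0.04,-0.1,0,0,0]]]' 60
```

```text
time_s: 9.05
position: [0.6113, -0.1094, 0.0048]
tool_rot: [[0.987, 0.005, -0.161], [0.161, -0.001, 0.987], [0.005, -1.0, -0.002]]
ft_force: [4.5, 2.3, 7.2]
grip_width: 0.0148
```

```bash
python3 -m inch '[[[-1,0,0,0.1,0,0,0],[0,0,0,0.1,0,0,0],[0,0,0,0.1,0,0,0],[0,0,0,0.1,0,0,0],[0,0,0,2,0,0,0],[0,0,0,5,0,0,0],[0,0,0,9,0,0,0],[0,0,-4,13,0,0,2],[0,-1,-9,15,0,0,4],[0,-1,-14,15,0,0,5.7],[0,-1.1,-18.8,15,0,0,5.7],[0,-1.1,-18.8,15,0,0,5.7],[0,-1.1,-18.8,15,0,0,5.7]]]' 60
python3 - <<'E'
from h import *
e=snap("side","e14.png",(200,120,340,260),4.2)
w=snap("wrist","w14.png")
E
```

```text
time_s: 10.68
position: [0.5983, -0.2968, 0.1531]
tool_rot: [[0.966, -0.0, -0.258], [0.258, 0.001, 0.966], [-0.0, -1.0, 0.001]]
ft_force: [-0.2, 0.3, 0.1]
grip_width: 0.0428
```

View pics/e14.png

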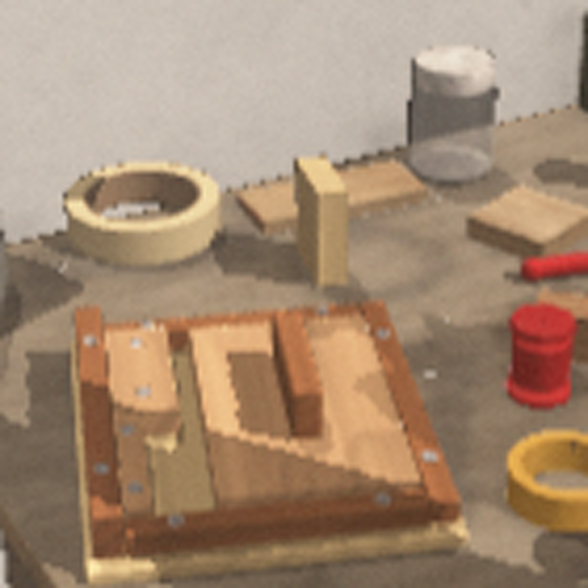

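View pics/w14.png

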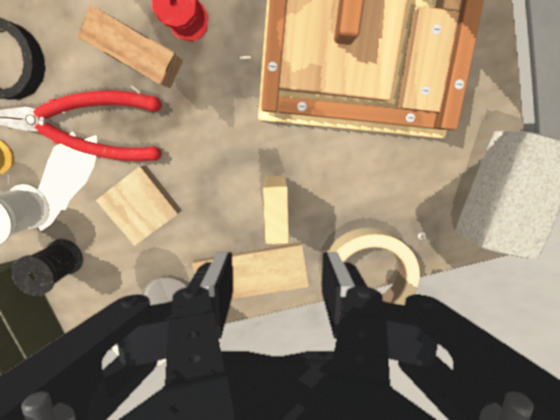

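Run:
```python
from fit import *
w=snap("wrist","w15.png",(240,160,320,270),5)
P=onz(w,[[263,187],[288,187],[289,243],[264,243]],.065)
print(P, rig2(np.array([(-10,25),(10,25),(10,-25),(-10,-25)])/1000,P))
s=env.observe();print(s["position"],np.degrees(np.arctan2(s["tool_rot"][1,0],s["tool_rot"][0,0])))
```

```text
[[ 0.58197356 -0.28099784  0.065     ]
 [ 0.60191485 -0.27565312  0.065     ]
 [ 0.61588731 -0.32272177  0.065     ]
 [ 0.59497542 -0.32832627  0.065     ]] (np.float64(15.808718417423735), array([ 0.59868778, -0.30192475]), array([[-0.28179026, -0.40323335],
       [ 0.41596862, -0.5070481 ],
       [ 0.76709045,  0.53312715],
       [-0.9012688 ,  0.3771543 ]]))
[ 0.59864102 -0.29601818  0.15350087] 15.063754093857762
```

View pics/w15.png

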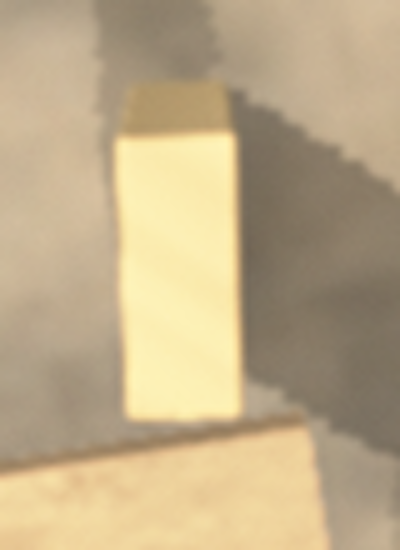

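```bash
python3 -m inch '[[[0,0,-0.2,-4,0,0,0.4],[0,0,-0.2,-9,0,0,0.4],[0,0,-0.2,-13,0,0,0.4],[0,0,-0.2,-14.7,0,0,0.4],[0,0,-0.2,-14.7,0,0,0.4]]]' 50
python3 - <<'E'
from h import *
e=snap("side","e16.png",(200,80,340,220),4.2)
w=snap("wrist","w16.png")
E
```

```text
time_s: 11.45
position: [0.5985, -0.2988, 0.0062]
tool_rot: [[0.964, -0.001, -0.266], [0.266, 0.001, 0.964], [-0.0, -1.0, 0.001]]
ft_force: [0.1, -0.2, 0.7]
grip_width: 0.0428
```

View pics/e16.png

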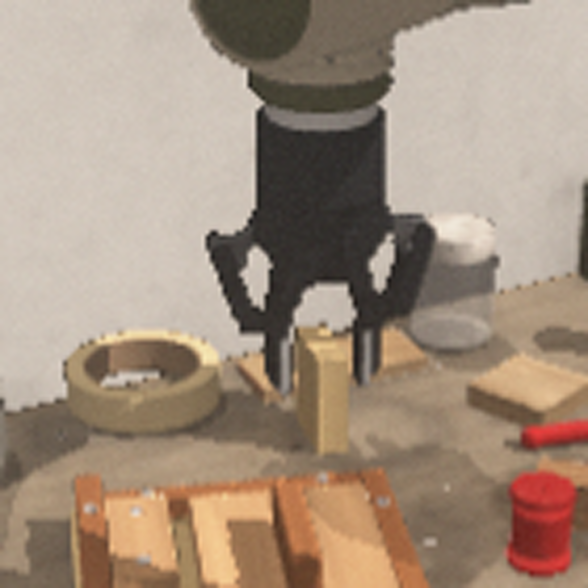

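View pics/w16.png

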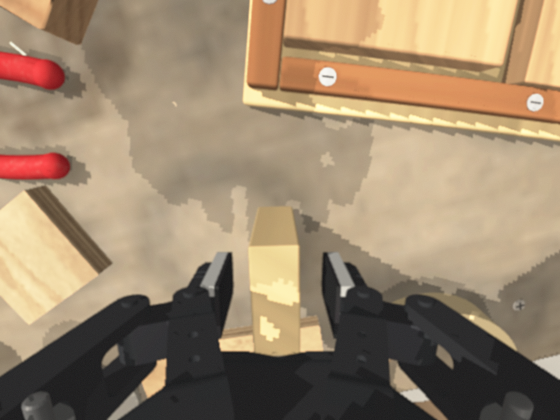

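```bash
python3 -m inch '[[[-1,0,0,0,0,0,0],[-1,0,0,0,0,0,0],[-1,0,0,0,0,0,0],[-1,0,0,0,0,0,0],[-1,0,0,2,0,0,0],[-1,0,0,6,0,0,0],[-1,0,0,9,0,0,0],[-1,0,0,9,0,0,0]]]' 50
python3 - <<'E'
from h import *
e=snap("side","e17.png",(200,80,340,220),4.2)
w=snap("wrist","w17.png")
E
```

```text
time_s: 12.55
position: [0.5993, -0.3, 0.0991]
tool_rot: [[0.964, 0.004, -0.265], [0.265, -0.003, 0.964], [0.003, -1.0, -0.004]]
ft_force: [-0.1, -0.4, 0.0]
grip_width: 0.0191
```

View pics/e17.png

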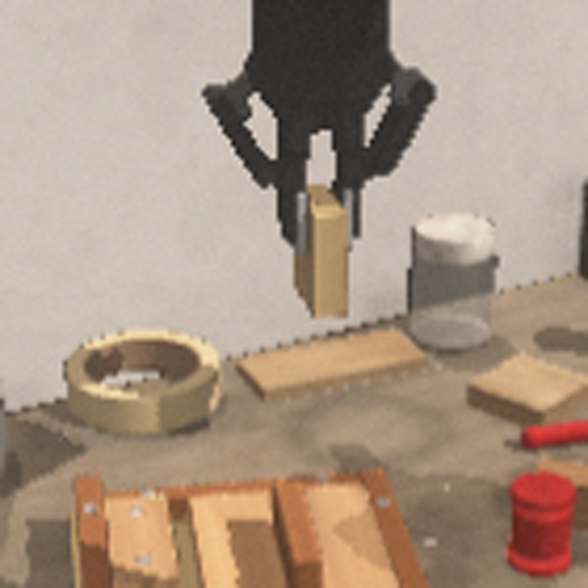

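View pics/w17.png

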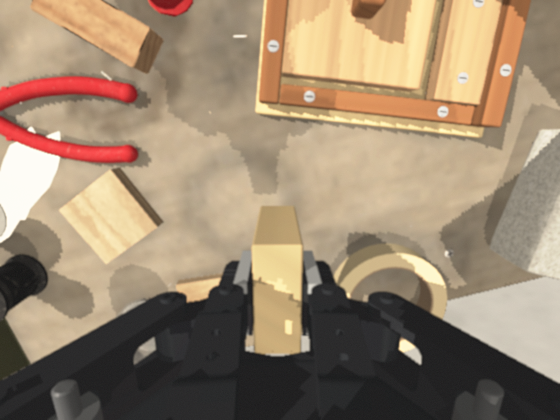

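```bash
python3 -m inch '[[[-1,1,3,0,0,0,0],[-1,2.5,8,0,0,0,-2],[-1,4,13,0,0,0,-4],[-1,5.5,18,0,0,0,-6.1],[-1,6.8,23,-1,0,0,-6.1],[-1,7.1,24.3,-3,0,0,-6.1],[-1,7.1,24.3,-3.9,0,0,-6.1],[-1,7.1,24.3,-3.9,0,0,-6.1],[-1,7.1,24.3,-3.9,0,0,-6.1]]]' 50
python3 - <<'E'
from h import *
e=snap("side","e18.png",(200,120,340,260),4.2)
w=snap("wrist","w18.png")
E
```

```text
time_s: 13.78
position: [0.6695, -0.0575, 0.0578]
tool_rot: [[0.987, 0.001, -0.16], [0.16, -0.0, 0.987], [0.001, -1.0, -0.0]]
ft_force: [0.2, 0.7, -0.8]
grip_width: 0.019
```

View pics/e18.png

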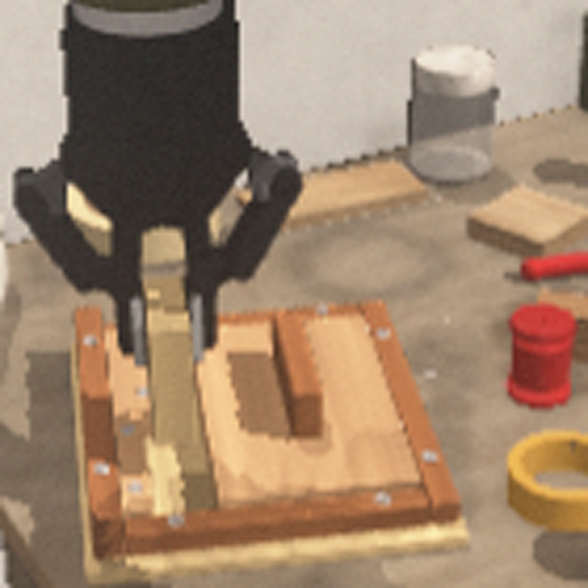

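View pics/w18.png

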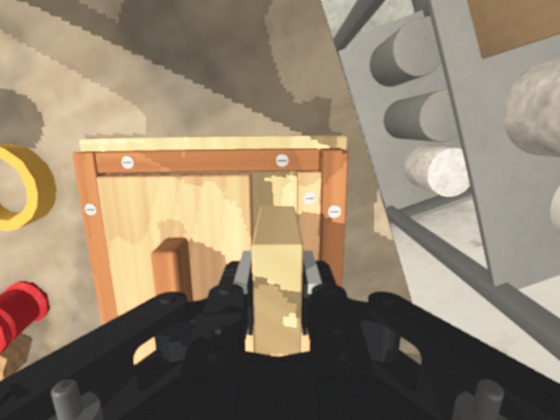

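Run:
```python
from h import *
w=snap("wrist","w19.png",(225,130,355,280),4)
```

```text
(no output)
```

View pics/w19.png

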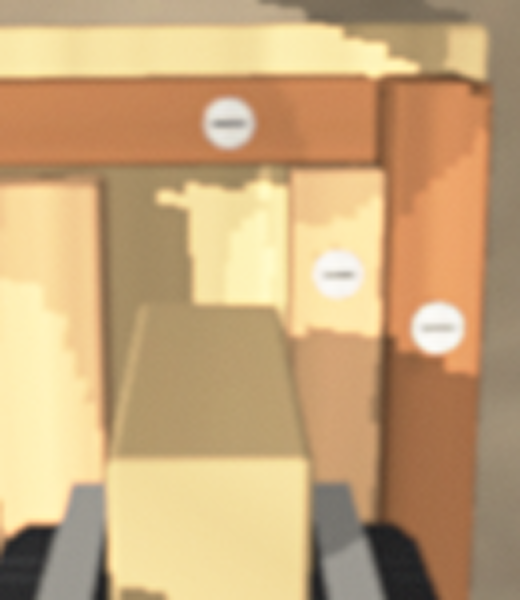

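Run:
```python
from fit import *
w=snap("wrist"); A=lambda P:px(P,(225,130),4)
s=env.observe();z0=s["position"][2]-.0062
J=np.array([.6211,-.1075]);a=np.radians(9.3);R=np.array([[np.cos(a),-np.sin(a)],[np.sin(a),np.cos(a)]])
f=lambda P:(((P[:,:2]-J)@R)*1000).round(1).tolist()
print("panel rear",f(onz(w,A([(99,182),(106,440)]),.027)))
print("shallow",f(onz(w,A([(291,172),(289,330)]),.027)))
print("cheek",f(onz(w,A([(150,165),(370,165)]),.023)))
print("spacer bot",f(onz(w,A([(140,305),(278,308)]),z0)))
print("spacer top",f(onz(w,A([(110,458),(310,458)]),z0+.065)),z0)
```

```text
panel rear [[38.0, 78.7], [38.1, 35.2]]
shallow [[68.5, 80.2], [68.5, 54.3]]
cheek [[45.9, 80.8], [81.5, 80.8]]
spacer bot [[45.5, 64.5], [65.3, 64.0]]
spacer top [[46.1, 65.5], [64.8, 65.4]] 0.05168635538104044
```

```bash
python3 -m inch '[[[-1,-0.1,0,-1,0,0,0],[-1,-0.1,0,-2,0,0,0],[-1,-0.1,0,-3,0,0,0],[-1,-0.1,0,-4,0,0,0],[-1,-0.1,0,-4.3,0,0,0],[-1,-0.1,0,-4.3,0,0,0]]]' 50
python3 - <<'E'
from h import *
e=snap("side","e20.png",(200,120,340,260),4.2)
w=snap("wrist","w20.png",(225,100,355,280),3.3)
E
```

```text
time_s: 14.72
position: [0.6688, -0.0562, 0.0166]
tool_rot: [[0.987, 0.002, -0.162], [0.162, -0.001, 0.987], [0.002, -1.0, -0.001]]
ft_force: [-6.0, 1.7, 17.6]
grip_width: 0.0192
```

View pics/e20.png

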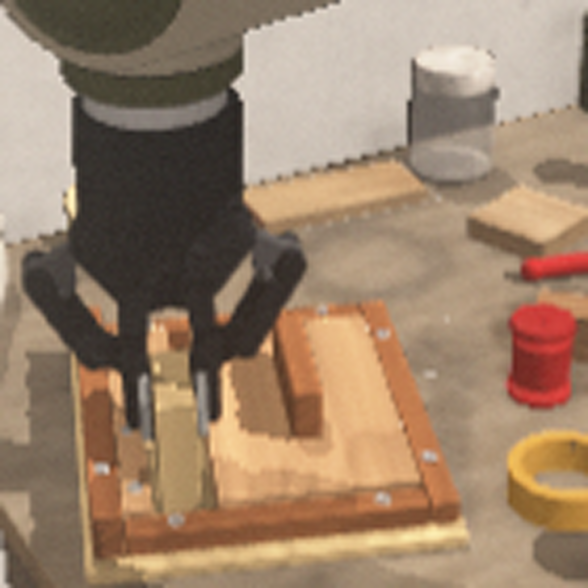

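View pics/w20.png

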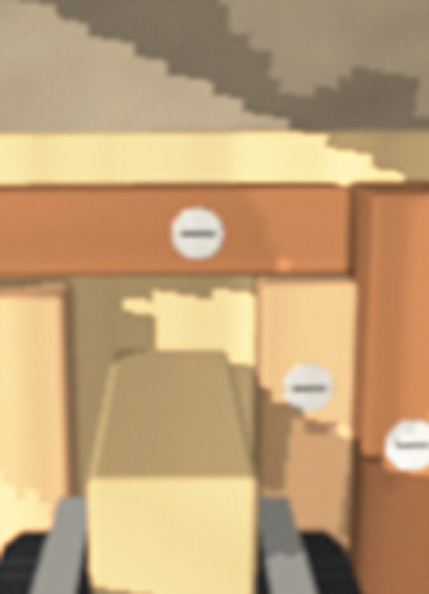

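```bash
python3 -m inch '[[[-1,0,0,0.25,0,0,0],[-1,0,0,0.25,0,0,0],[-0.2,0,0,0.25,0,0,0],[-0.2,0,0,0.25,0,0,0],[-0.2,0,0,0.25,0,0,0],[-0.2,0,0,2,0,0,0],[-0.2,0,0,5,0,0,0],[-0.2,0,0,8,0,0,0],[-0.2,0,0,8,0,0,0]]]' 50
python3 - <<'E'
from h import *
e=snap("side","e21.png",(200,120,340,260),4.2)
w=snap("wrist","w21.png")
E
```

```text
time_s: 15.95
position: [0.6698, -0.0566, 0.0982]
tool_rot: [[0.987, 0.006, -0.161], [0.161, -0.002, 0.987], [0.006, -1.0, -0.003]]
ft_force: [-0.0, -0.0, -0.1]
grip_width: 0.0344
```

View pics/e21.png

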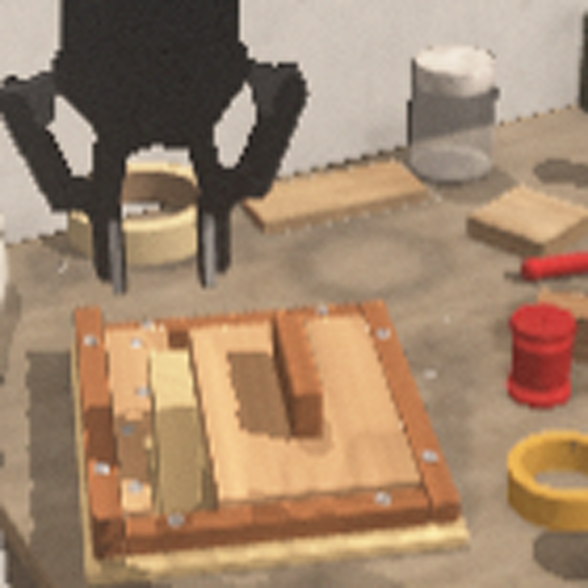

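View pics/w21.png

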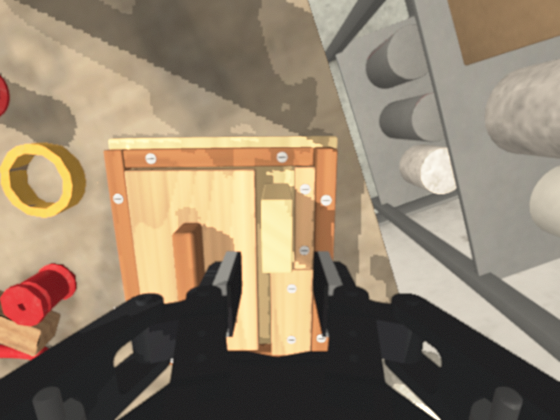

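```bash
python3 -m inch '[[[-0.2,-3,-3,0,0,0,0],[-0.2,-5.8,-5.7,0,0,0,0],[-0.2,-5.8,-5.7,0,0,0,0],[-0.2,-5.8,-5.7,-2,0,0,0],[-0.2,-5.8,-5.7,-4,0,0,0],[-0.2,-5.8,-5.7,-4,0,0,0]]]' 60
python3 - <<'E'
from h import *
e=snap("side","e22.png",(200,120,340,260),4.2)
w=snap("wrist","w22.png")
E
```

```text
time_s: 16.8
position: [0.6098, -0.1124, 0.0525]
tool_rot: [[0.987, -0.004, -0.162], [0.162, 0.002, 0.987], [-0.003, -1.0, 0.002]]
ft_force: [-0.6, -0.4, -0.3]
grip_width: 0.0344
```

View pics/e22.png

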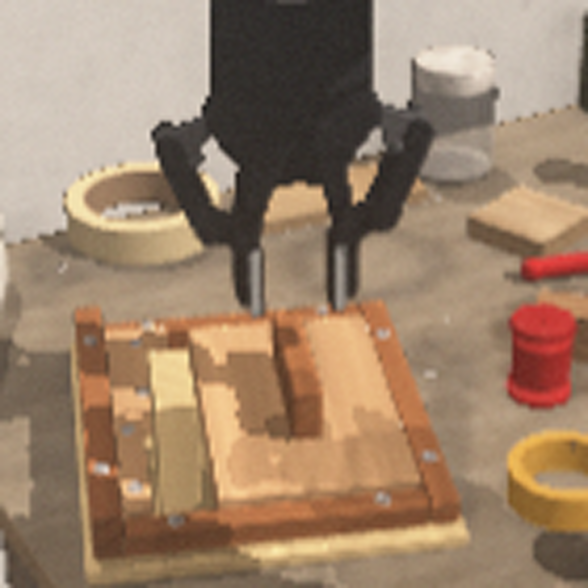

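View pics/w22.png

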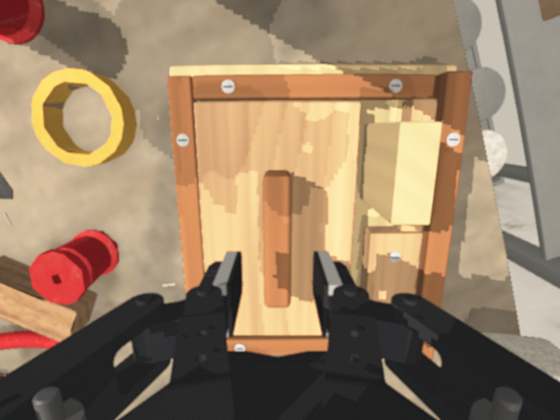

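```bash
python3 -m inch '[[[-0.2,0,0,-2,0,0,0],[-0.2,0,0,-4,0,0,0],[-0.2,0,0,-4.7,0,0,0],[-0.2,0,0,-4.7,0,0,0],[-1,0,0,-4.7,0,0,0],[-1,0,0,-4.7,0,0,0],[-1,0,0,-4.7,0,0,0],[-1,0,0,-4.7,0,0,0],[-1,0,0,-4.7,0,0,0]]]' 80
python3 - <<'E'
from h import *
e=snap("side","e23.png",(200,120,340,260),4.2)
w=snap("wrist","w23.png")
E
```

```text
time_s: 18.02
position: [0.611, -0.1135, 0.0086]
tool_rot: [[0.987, 0.002, -0.161], [0.161, -0.001, 0.987], [0.002, -1.0, -0.001]]
ft_force: [-1.2, 0.8, 6.2]
grip_width: 0.0143
```

View pics/e23.png

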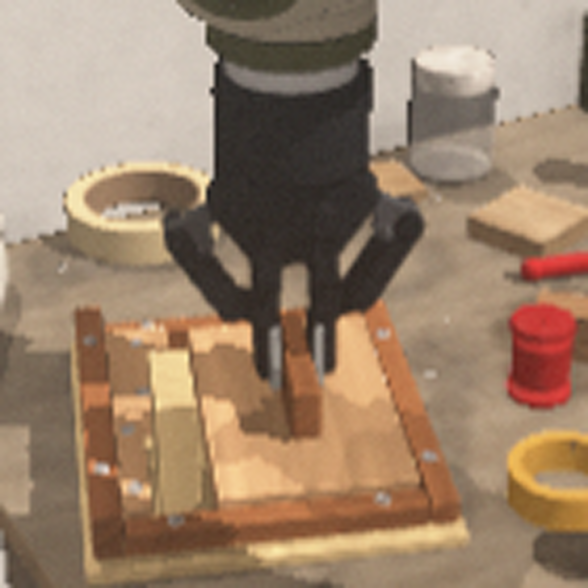

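View pics/w23.png

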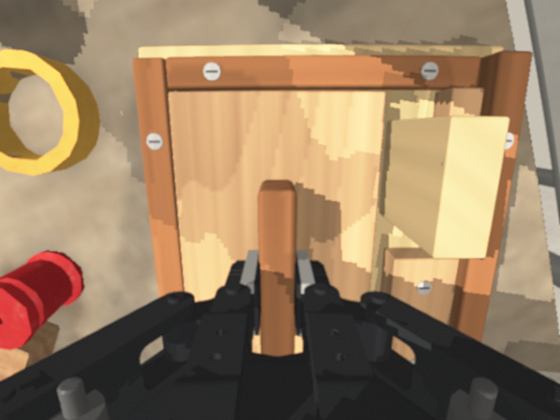

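```bash
python3 -m inch '[[[-1,0.2,0.03,0,0,0,0],[-1,0.4,0.06,0,0,0,0],[-1,0.6,0.1,0,0,0,0],[-1,0.8,0.13,0,0,0,0],[-1,0.9,0.15,0,0,0,0],[-1,0.9,0.15,0,0,0,0]]]' 80
python3 - <<'E'
from h import *
w=snap("wrist","w24.png",(140,40,540,280),2)
E
```

```text
time_s: 18.88
position: [0.619, -0.1122, 0.0086]
tool_rot: [[0.987, -0.0, -0.161], [0.161, -0.001, 0.987], [-0.0, -1.0, -0.001]]
ft_force: [-5.7, -1.4, 7.8]
grip_width: 0.0144
```

View pics/w24.png

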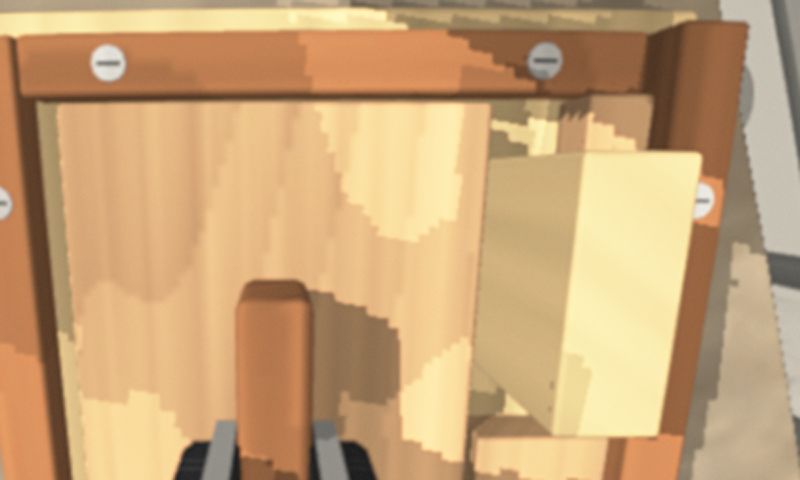

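```bash
python3 -m inch '[[[-1,0.15,0.025,0,0,0,0],[-1,0.3,0.05,0,0,0,0],[-1,0.45,0.075,0,0,0,0],[-1,0.6,0.1,0,0,0,0],[-1,0.6,0.1,0,0,0,0],[-1,0.6,0.1,0,0,0,0]]]' 80
python3 - <<'E'
from h import *
w=snap("wrist","w25.png",(140,40,540,280),2)
snap("side","e25.png",(200,120,340,260),4.2)
E
```

```text
time_s: 19.68
position: [0.6217, -0.1122, 0.0087]
tool_rot: [[0.987, -0.008, -0.162], [0.162, -0.002, 0.987], [-0.008, -1.0, -0.001]]
ft_force: [-21.4, -6.1, 18.1]
grip_width: 0.0144
```

View pics/w25.png

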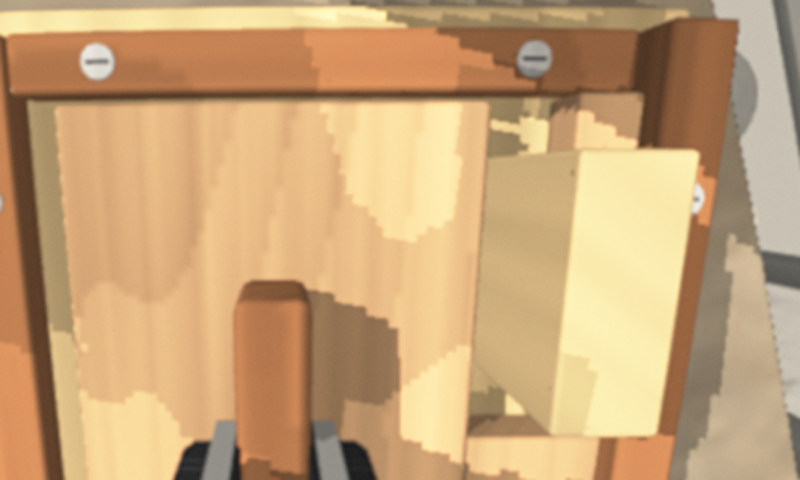

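View pics/e25.png

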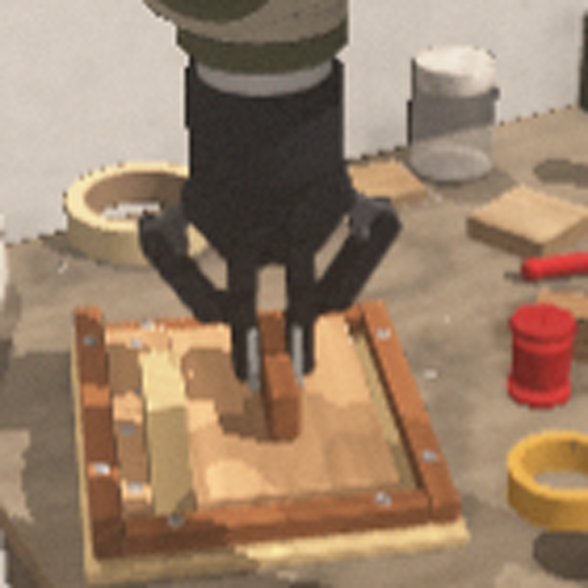

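Run:
```python
from fit import *
w=snap("wrist","w26.png",(350,70,510,290),3.5); A=lambda P:px(P,(140,40),2)
J=np.array([.6211,-.1075]);a=np.radians(9.3);R=np.array([[np.cos(a),-np.sin(a)],[np.sin(a),np.cos(a)]])
f=lambda P:(((P[:,:2]-J)@R)*1000).round(1).tolist()
print("panel rear",f(onz(w,A([(488,105),(467,440)]),.027)),"panel front",f(onz(w,A([(57,110)]),.027)))
print("shallow",f(onz(w,A([(560,96)]),.027)),"lip",f(onz(w,A([(8,40)]),.023)),"fence",f(onz(w,A([(640,35)]),.035)))
print("spacer top",f(onz(w,A([(577,152),(698,152),(658,436),(553,436)]),.074)))
print("deep",f(onz(w,A([(470,434)]),.027)))
s=env.observe();print(s["position"],s["ft_force"],s["wrist_torque"])
```

```text
panel rear [[47.7, 76.8], [49.2, -4.8]] panel front [[-50.1, 75.8]]
shallow [[64.0, 78.9]] lip [[-61.7, 91.6]] fence [[76.5, 90.3]]
spacer top [[48.0, 64.8], [67.8, 65.0], [68.7, 16.1], [49.6, 16.1]]
deep [[49.8, -3.1]]
[ 0.62165628 -0.11218387  0.00866223] [-22.28689795  -6.9780948   17.32231521] [-0.98598585  3.25666987  0.3513575 ]
```

View pics/w26.png

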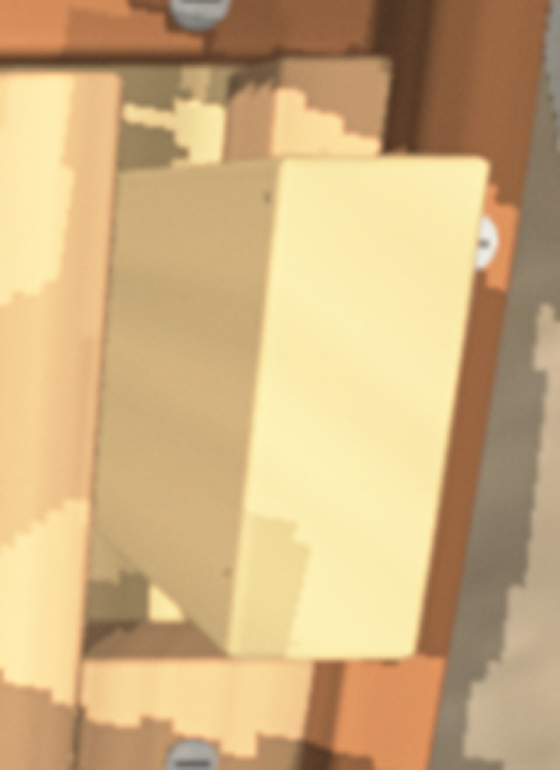

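Run:
```python
from fit import *
w=snap("wrist"); A=lambda P:px(P,(350,70),3.5)
snap("wrist","w27.png",(330,240,480,350),5)
J=np.array([.6211,-.1075]);a=np.radians(9.3);R=np.array([[np.cos(a),-np.sin(a)],[np.sin(a),np.cos(a)]])
f=lambda P:(((P[:,:2]-J)@R)*1000).round(1).tolist()
print("panel rear",f(onz(w,A([(121,75),(98,430),(80,680)]),.027)))
print("shallow",f(onz(w,A([(279,62),(276,150)]),.027)))
print("fence top outer",f(onz(w,A([(515,205),(432,768)]),.035)))
print("fence top inner",f(onz(w,A([(435,40),(422,150),(341,662),(325,765)]),.035)))
print("cheek inner",f(onz(w,A([(130,66),(380,58)]),.023)))
print("spacer top",f(onz(w,A([(278,157),(489,160),(415,655),(232,657)]),.074)))
print("deep corner",f(onz(w,A([(83,660)]),.027)))
```

```text
panel rear [[47.9, 77.3], [48.5, 30.6], [49.0, -7.1]]
shallow [[68.4, 79.1], [69.2, 68.1]]
fence top outer [[97.3, 61.5], [99.2, -17.6]]
fence top inner [[84.0, 81.0], [84.2, 68.0], [83.2, -0.9], [83.2, -17.0]]
cheek inner [[50.3, 78.8], [83.7, 80.3]]
spacer top [[48.2, 65.2], [68.0, 65.2], [68.5, 16.4], [49.4, 16.3]]
deep corner [[49.1, -3.9]]
```

View pics/w27.png

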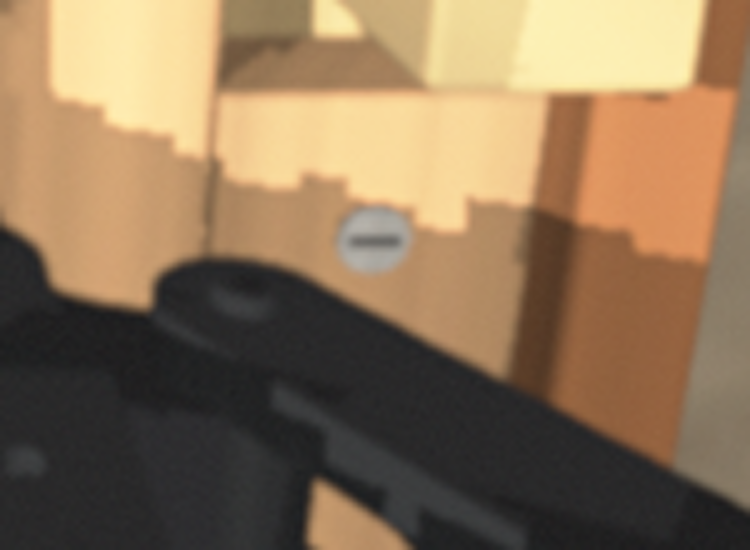

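Run:
```python
from h import *
w=snap("wrist","w28.png",(140,70,400,110),3)
im=w["frame"][70:110,140:400,::-1]; im=cv2.resize(im,None,fx=3,fy=10,interpolation=cv2.INTER_CUBIC); cv2.imwrite("pics/w28.png",im)
im=w["frame"][80:300,140:200,::-1]; im=cv2.resize(im,None,fx=10,fy=2.7,interpolation=cv2.INTER_CUBIC); cv2.imwrite("pics/w29.png",im)
```

```text
(no output)
```

View pics/w28.png

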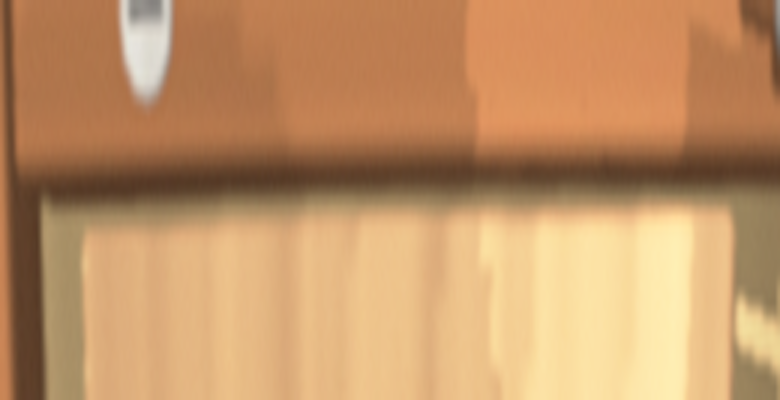

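View pics/w29.png

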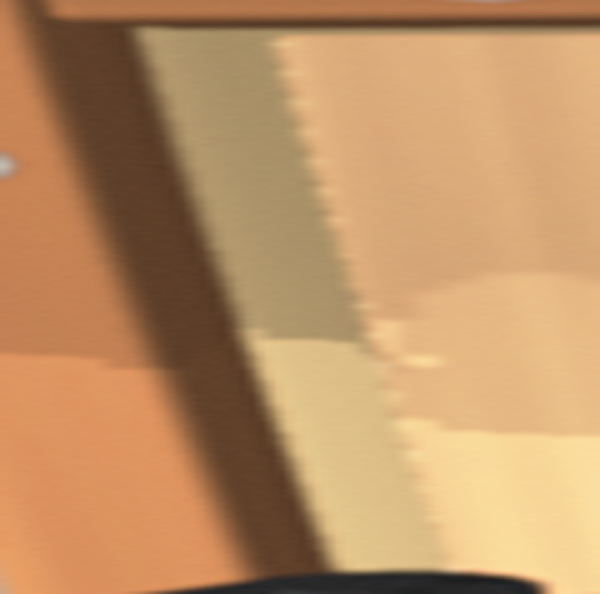

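Run:
```python
from fit import *
w=snap("wrist"); 
J=np.array([.6211,-.1075]);a=np.radians(9.3);R=np.array([[np.cos(a),-np.sin(a)],[np.sin(a),np.cos(a)]])
def f(n,uv,z):
    P=((onz(w,np.array(uv)-.4,z)[:,:2]-J)@R)*1000; v=P[-1]-P[0]; print(n,P.round(1).tolist(),"ang",np.degrees(np.arctan2(v[1],v[0])).round(2))
f("lip bottom",[(153.3,91),(173,287)],.009)
f("panel front",[(167.6,94.5),(184,283)],.027)
f("cheek bottom",[(155,89),(387,87.4)],.009)
f("panel side",[(168,92.9),(382,90.6)],.027)
f("panel rear",px([(121,75),(80,680)],(350,70),3.5),.027)
```

```text
lip bottom [[-63.9, 79.7], [-63.1, -30.2]] ang -89.58
panel front [[-50.6, 76.1], [-50.2, -18.2]] ang -89.76
cheek bottom [[-62.9, 80.7], [54.6, 81.2]] ang 0.26
panel side [[-50.4, 76.8], [46.7, 77.6]] ang 0.5
panel rear [[47.7, 77.4], [48.7, -6.9]] ang -89.31
```

```bash
python3 -m inch '[[[-1,0.1,0.016,0,0,0,0],[-1,0.2,0.032,0,0,0,0],[-1,0.2,0.032,0,0,0,0],[-1,0.2,0.032,0,0,0,0]]]' 100
python3 - <<'E'
from h import *
w=snap("wrist","w30.png",(330,70,510,310),2.5)
snap("side","e30.png",(200,150,340,270),5)
for i in range(1):
    s=env.observe();print(s["time_s"],s["position"],s["ft_force"],s["wrist_torque"],s["grip_width"])
E
```

```text
time_s: 20.52
position: [0.6216, -0.1121, 0.0088]
tool_rot: [[0.987, -0.013, -0.162], [0.162, -0.002, 0.987], [-0.013, -1.0, -0.0]]
ft_force: [-32.7, -8.9, 23.0]
grip_width: 0.0135
20.625 [ 0.62161201 -0.11215864  0.00878833] [-32.51537825  -9.02670273  24.54398197] [-1.34548013  4.82096887  0.39422914] 0.013410845859156162
```

View pics/w30.png

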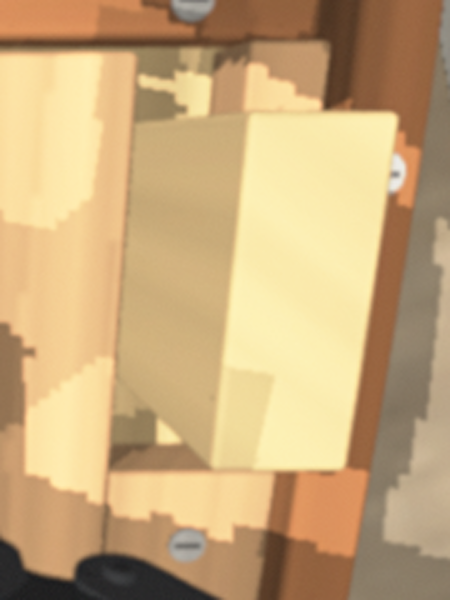

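View pics/e30.png

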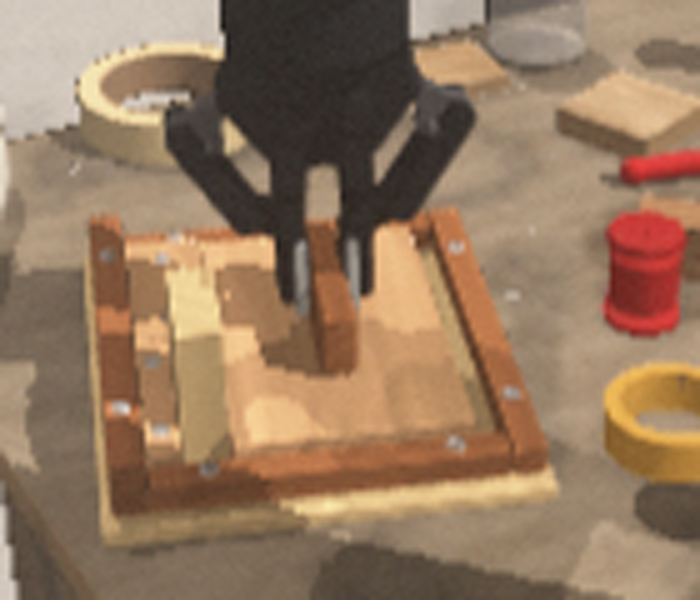

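```bash
python3 -m inch '[[[-1,0,0,0,0.06,-0.35,0],[-1,-0.05,-0.01,0,0.12,-0.7,0],[-1,-0.05,-0.01,0.05,0.12,-0.7,0],[-1,-0.05,-0.01,0.05,0.12,-0.7,0],[-1,-0.05,-0.01,0.05,0.12,-0.7,0]]]' 100
python3 - <<'E'
from h import *
w=snap("wrist")
im=w["frame"][70:110,140:400,::-1]; im=cv2.resize(im,None,fx=3,fy=10,interpolation=cv2.INTER_CUBIC); cv2.imwrite("pics/w32.png",im)
snap("wrist","w31.png",(330,70,510,310),2.5)
s=env.observe();print(s["time_s"],s["position"],s["tool_rot"].round(3).tolist(),s["ft_force"],s["wrist_torque"],s["grip_width"])
E
```

```text
time_s: 21.25
position: [0.622, -0.1121, 0.0086]
tool_rot: [[0.987, 0.001, -0.162], [0.162, 0.0, 0.987], [0.001, -1.0, -0.0]]
ft_force: [-26.0, -8.2, 17.4]
grip_width: 0.0138
21.35 [ 0.62192822 -0.11204988  0.00862734] [[0.987, 0.001, -0.162], [0.162, 0.0, 0.987], [0.001, -1.0, 0.0]] [-25.98999339  -8.44340376  16.77972112] [-1.39131872  4.17361503  0.35511834] 0.013594246574637776
```

View pics/w32.png

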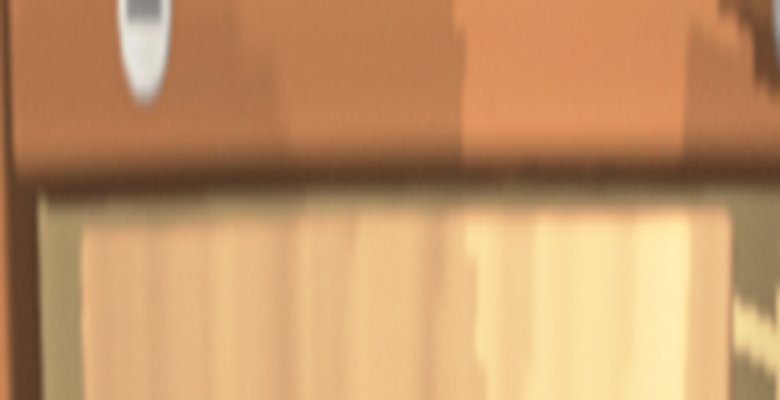

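View pics/w31.png

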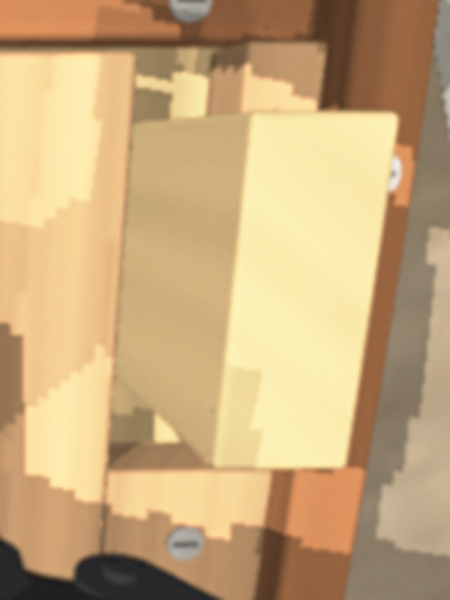

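```bash
python3 -m inch '[[[-1,0,0,0,0,0,0],[-1,0,0,0,0,0,0],[-1,0,0,0,0,0,0],[-1,0,0,0,0,0,0]]]' 100
python3 - <<'E'
from h import *
snap("side","e33.png")
s=env.observe();print(s["time_s"],s["position"],s["ft_force"],s["wrist_torque"],s["grip_width"])
E
```

```text
time_s: 21.85
position: [0.622, -0.1121, 0.0086]
tool_rot: [[0.987, 0.001, -0.162], [0.162, 0.0, 0.987], [0.001, -1.0, -0.0]]
ft_force: [-25.3, -8.2, 16.3]
grip_width: 0.0141
21.9 [ 0.62195411 -0.11210837  0.0086136 ] [-25.56278327  -8.71661331  16.66962893] [-1.33891415  4.18334929  0.40040053] 0.014227363410071876
```

View pics/e33.png

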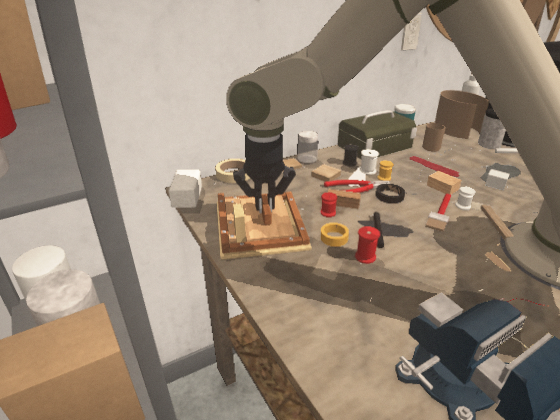

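The side view shows the panel home, with the spacer upright at about (240,222) and the spool at (368,245) and tape at (235,168) where they started. The push is steady at about 27 N, so I'm handing in.

```bash
python3 -c "
from rig import env
print(env.close_job())"
```

```text
the job is handed in; nothing more can be done
None
```

The drawer front lies flat in the bay, and the spacer stands upright on the board in the gap before the shallow (left) stop. I let go of the spacer, gripped the pull again, and pushed the front back. I handed the job in at about 22 s while still gripping it and pressing with about 27 N.

**Last checks:**
- **Position:** the arm and the force held steady over the last half second, with the tool upright. The wrist picture put the panel's rear edge at the deep stop's face and against the spacer. The panel's angle matched the jig's to about 0.2°.
- **Load on both stops:** the wrist moment puts the push at about jig y = +8 to +10 mm, between the deep stop and the spacer, so both seem to be loaded. The margin is only about 9 mm.
- **Bystanders:** the red spool and the masking tape look unmoved in the side view.

**What disagreed or went wrong:**
- **First grasp missed:** the fingers closed just above the pull. In the pictures the fingertips sat about 27 mm higher than the reported tool position, so I regripped lower and allowed for that in every later move.
- **Camera offset:** the wrist camera read 1 to 3 mm off the other two near the jig, so I relied on measurements taken within one picture there.
- **Rear-edge angle:** one reading of the panel's rear edge against the fence differed by about 1°. The front and side edges did not show this.
- **Dark line:** a hairline shows where the panel meets the deep stop. I could not tell whether it is a shadow or a gap of a few tenths of a millimetre.

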